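# Clear the sample rail and load it with tiles

### The job

Load the glass sample tiles into the aluminium rail. First clear the loading end: stand the grout jar upright in its foil tray and drop the broken tile into the offcut tub. Then lay every whole tile flat on the loading end, use the push stick (never the gripper, once a tile is in the rail) to slide them under the lips until they form one tight row with no gaps against the end stop, and stand the stick back in its wooden tray; do not tip the jar or disturb the other things on the bench.

Things in the scene. Friction and masses are not known exactly. Their poses are not given: they have to be found in the camera images.
- rail_board: Sample rail: plywood board 450 x 110 x 15 mm, fixed flat on the bench, in another place and at another angle each time. Origin: centre of its underside; x runs along the board from the open loading end (x=-225) to the closed end (x=+225), z up. Tiles slide on its top (z=15) along the centre line y=0. From x=-225 to x=-12 the top is bare: the loading end
- rail_mouth (a point): Point on the board top, centre line, at x=+23 of the board, where the aluminium rail begins (axes as the board's). Rail: walls 47.5 mm apart inside; lips reach 8.75 mm inwards over the tiles on each side, their underside 11 mm and top 14 mm above the board; slot between the lips 30 mm wide. Before it, from x=-12 to +23 of the board, two strips 14 mm tall funnel from 84 to 47.5 mm apart
- rail_stop (a point): Point on the board top, centre line, at the face of the fixed end stop, x=+213 of the board: 190 mm beyond the mouth (axes as the board's). A tile against the stop has its centre 22.5 mm before this point, the next one 67.5 mm before it, and so on
- grout_jar: Small closed glass jar with a white cap and paper label, 54 mm diameter over its lower 40 mm, 70 mm tall, about 0.25 kg; at the start it stands upright on the loading end of the rail board. Origin: centre of its underside, z up
- foil_tray: The grout jar's place: square, shallow aluminium tray 120 x 120 x 18 mm outside, walls and floor 3 mm thick, fixed. Origin: centre of its underside
- broken_tile: Broken half of a dark red glass tile, about 45 x 24 mm, 8 mm thick, 20 g, lying flat in the lane on the loading end just in front of the funnel. Origin: underside, on a straight piece (x from -19 to +11) whose two edges are parallel to its x axis and 24 mm apart (y = -12 and +12): grasp it there across y
- offcut_tub: Tub for broken glass: grey plastic open box 120 x 120 x 55 mm, walls and floor 4 mm, fixed. Origin: centre of its underside
- push_stick: Wooden push stick: a pale shoe 80 x 24 x 14 mm (long axis x, both ends flat and alike) with an upright dark grip block in its middle, 32 mm (x) x 20 mm (y), top at 63 mm. 80 g. Origin: centre of the shoe's underside. Stands on its shoe in its tray; the shoe is narrower than the slot between the rail's lips, so it can follow the tiles all the way, its grip staying above the lips
- stick_tray: The push stick's place: wooden open tray 150 x 80 x 20 mm outside, walls and floor 4 mm, fixed. Long axis x. Origin: centre of its underside
- tape_roll: Bystander: roll of blue tape lying flat, 66 mm across, 24 mm tall, loose. Origin: centre of underside
- nippers: Bystander: tile nippers with orange handles lying flat, about 135 x 70 x 18 mm, loose; x along the tool. Origin: at the pivot, on the bench
- phone: Bystander: black phone lying flat, 75 x 150 x 9 mm, loose. Origin: centre of underside
- paint_tin: Bystander: grey tin, 60 mm across, 55 mm tall, loose. Origin: centre of underside
- sponge: Bystander: yellow sponge 70 x 110 x 30 mm, loose. Origin: centre of underside
- mosaic_jar: Bystander: glass jar covered in mosaic pieces, 92 mm across, 145 mm tall, loose. Origin: centre of underside
- tile1: Whole teal glass sample tile, 45 x 45 mm, 8 mm thick, 40 g, lying flat on the bench at the start; two to four of the four tiles are there, the others are absent. Origin: centre of its underside, x and y parallel to its edges
- tile2: Whole dark red glass sample tile, 45 x 45 mm, 8 mm thick, 40 g, lying flat on the bench at the start; two to four of the four tiles are there, the others are absent. Origin: centre of its underside, x and y parallel to its edges
- tile3: Whole purple glass sample tile, 45 x 45 mm, 8 mm thick, 40 g, lying flat on the bench at the start; two to four of the four tiles are there, the others are absent. Origin: centre of its underside, x and y parallel to its edges
- tile4: Whole cream glass sample tile, 45 x 45 mm, 8 mm thick, 40 g, lying flat on the bench at the start; two to four of the four tiles are there, the others are absent. Origin: centre of its underside, x and y parallel to its edges

How it is judged:
By the outcome, as a careful person would: the job done as asked, in the order asked, and still so for the second after the job is handed in, with the robot touching nothing.
Of tile1, tile2, tile3, tile4 only 2 to 4 are there at a start; the rules pass over those that are not, and their reading is None.
At some moment in a run one of tile1, tile2, tile3, tile4 may be knocked a few centimetres aside while the robot is not near it.
It also fails if it takes over 210 s, if anything falls off the work surface, if the arm or the gripper's body presses on something with over 40 N, if the wrist force passes 120 N, or if a joint passes its speed limit or range.

### The arm

A 6-joint arm with a two-finger parallel gripper is mounted at the origin on the work surface. World frame = base frame: x ahead of the robot, y to its left, z up, the work surface at z = 0. Lengths are in mm, angles in rad, forces in N, time in s.
With the tool pointing down it reaches from about 275 to 1000 mm from the base axis. Payload 8.4 kg.
Tool frame: the origin (TCP) lies midway between the tips of the shut fingers; the grasp point (between the pads) lies 19 mm behind it; z points along the fingers, y is the line along which they close (so a half turn about z gives the same grasp; the last joint's range is limited). The gripper opens to 85 mm and grips with 20 to 120 N. Pads are 22 mm wide; open, the fingers measure 114 mm over their backs; the gripper's body (76 mm by 85 mm) begins 54 mm behind the grasp point. The pads swing forward as they close: fully open they stand 13 mm farther back than shut.
Start: joints at [-1.221, 0.353, 1.633, -0, 1.155, -0.002], TCP at [215.366, -586.724, 231.281] pointing down, gripper open.
Joint ranges: [-2.63, 2.63], [-0.92, 2.1], [0.06, 2.66], [-1.3, 4.44], [0, 2.69], [-3.02, 3.02]. Speed limits (rad/s): [2.22, 2.22, 2.79, 3.14, 3.14, 3.14].

### API

Orientations are given as [roll, pitch, yaw] about the fixed x, y, z axes, in that order (R = Rz(yaw) Ry(pitch) Rx(roll)).
In Python, from rig import telemetry, optics, r gives the robot as it stands.
- The arm moves only by the tool play_rows, never from a script. Its arguments are lists of equal length, an entry for each row: "dp": the shift along the tool's x, y, z in units of 40 mm (1.0 is 40 mm), a list of three; "rot": the turn, a rotation vector about the tool's x, y, z in units of 6 degrees (1.0 is 6 degrees), a list of three. In form: {"dp": [[tx, ty, tz], ...], "rot": [[ax, ay, az], ...]}. A call has 1 to 5 rows; each row is the pose to reach, as a shift and turn from the pose commanded when the call began, along the tool's axes at that moment; what a row does not reach only later rows make up. A row lasts 1/12 s, in which the tool goes at most 41.7 mm and 7.16 degrees, less where a joint would pass 70% of its speed; a pose out of reach is approached as far as the arm can. A call with a gripper value outside its range is refused whole. "fingers" is the opening, from 0 (shut) to 1 (fully open), set as the call begins (left out, the last holds). The fingers move at their own pace and stop on an object; "grip_force" is the grip in N (left out, the last holds). Time passes only in rows, so rows that repeat a pose let the fingers close. It gives the time, the measured TCP pose, the force, the opening and the grip force at its end, in the units of the state.
- telemetry.sense(): the state, without advancing time (a new reading comes with each control period).
- optics.grab_frame(name): name is "scene" or "side" or "wrist"; returns a dict with "color" (400x640x3 uint8, red, green, blue), "mtx" (3x3 intrinsics, pixels), "R" (3x3) and "t" (3): a world point X has camera coordinates R X + t; the wrist camera has in their place "mount" (4x4, takes a point from camera to tool coordinates, whose origin is the TCP and whose axes are the flange's). Camera axes: x right, y down, z forward; pixel columns grow to the right and rows downward; lengths in mm; the calibration is good to about 2 mm. A picture is of the moment at which its call begins: read the wrist's pose just before it. There is no depth.
- r.sign_off(): hands the job in; it is judged then, once.
The state is a dict: "clock": time; "qpos": joint angles; "qvel": joint speeds; "joint_efforts": joint torques, N m; "eef_pos": TCP position; "tcp_rot": TCP orientation; "contact_force": force on the tool from outside, world axes, zero at the start; "wrist_torque": the same for the moment, N m; "opening": opening from 0.0 (shut) to 1.0 (fully open); "grasp_force": force on a finger pad.
Only numpy, scipy, OpenCV 4.12 (cv2) and the standard library are available. Lean on these libraries where they do the work, as an engineer would, in place of code of your own. Each camera call takes 0.05 s, during which the arm holds its last target. There are 200 camera calls.

## Working session

There is one attempt and no reset: what is moved stays moved. The work goes in short steps, Python scripts to look and compute and a tool call to move; the robot and the scene stay as the last step left them, time stands still between calls to the robot, and variables do not carry over. Pictures are saved under pics/ and viewed, at most 14 in all, crops included, and the job is handed in when it is done.

Besides the shell and the picture viewer there is one more tool, called after "Request:" by a JSON object that holds its "method" and its "body". play_rows: Moves the arm, as the interface text tells. Its arguments: {"type":"object","properties":{"dp":{"type":"array"},"rot":{"type":"array"},"fingers":{"type":"number"},"grip_force":{"type":"number"}},"required":["dp","rot"]}

```bash
ls; mkdir -p pics; python3 - <<'E'
from rig import telemetry, optics, r
import cv2,numpy as np,pickle
print(telemetry.sense())
for n in ("scene","side","wrist"):
    f=optics.grab_frame(n); pickle.dump(f,open(f'pics/{n}0.pkl','wb'))
    cv2.imwrite(f'pics/{n}0.png',cv2.cvtColor(f['color'],cv2.COLOR_RGB2BGR))
    print(n,{k:np.round(v,4).tolist() for k,v in f.items() if k!='color'})
E
```

```text
pics
{'clock': 0.0, 'qpos': array([-1.22139984e+00,  3.53670959e-01,  1.63414111e+00, -2.19499061e-05,
        1.15518865e+00, -2.40727643e-03]), 'qvel': array([-9.64515165e-04, -3.67428465e-05,  7.57941708e-04, -2.30989556e-03,
       -4.91264245e-04,  1.12133462e-03]), 'joint_efforts': array([ 9.15838500e-04, -6.05254483e+01, -3.42065191e+01,  8.55662438e-05,
        9.43064078e-03, -3.13211115e-05]), 'eef_pos': array([ 215.19545162, -586.27531612,  230.54444816]), 'tcp_rot': array([-3.14018455e+00,  1.66791978e-05,  3.51812656e-01]), 'contact_force': array([0.04536267, 0.83584046, 0.59670676]), 'wrist_torque': array([ 0.02925906, -0.05246003, -0.04269988]), 'grasp_force': 0.0, 'opening': 0.9990427349340263}
scene {'mtx': [[434.5839, 0.0, 308.1641], [0.0, 434.5839, 199.4163], [0.0, 0.0, 1.0]], 'R': [[-0.7587, 0.6511, -0.0206], [0.3684, 0.4029, -0.8378], [-0.5372, -0.6432, -0.5455]], 't': [457.0217, -162.744, 1454.0276]}
side {'mtx': [[410.1714, 0.0, 316.1262], [0.0, 410.1714, 194.0062], [0.0, 0.0, 1.0]], 'R': [[0.9233, -0.3837, 0.0153], [-0.2743, -0.6871, -0.6728], [0.2687, 0.617, -0.7397]], 't': [-517.1323, 201.1104, 994.8814]}
wrist {'mtx': [[295.7958, 0.0, 317.8263], [0.0, 295.7958, 204.4336], [0.0, 0.0, 1.0]], 'mount': [[0.0002, -0.9602, -0.2793, 70.9608], [1.0, -0.0, 0.0008, 0.4498], [-0.0008, -0.2793, 0.9602, -143.0859], [0.0, 0.0, 0.0, 1.0]]}
```

View pics/scene0.png

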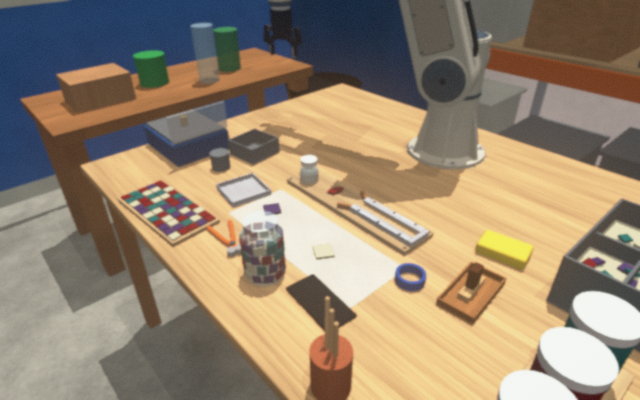

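View pics/side0.png

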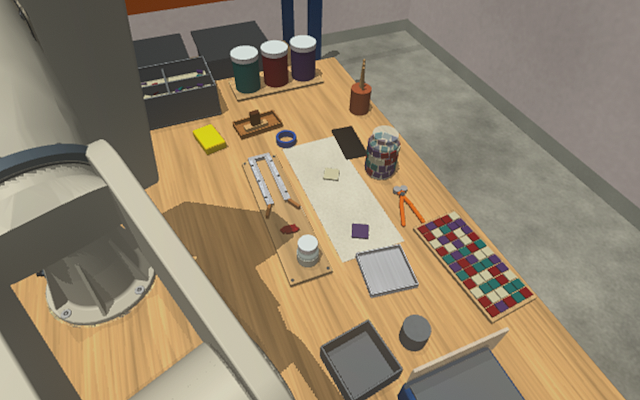

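The scene shows purple (272,209) and cream (323,251) tiles only. The jar is at (309,170), the broken tile at (335,189), the foil tray at (243,190), the tub at (253,147) and the stick tray at (471,291). I'll enlarge the side view for measuring.

```bash
cat > h.py <<'E'
import numpy as np, cv2, pickle
from scipy.spatial.transform import Rotation as Ro
from rig import telemetry, optics, r
def cam(f,st=None):
    if 'R' in f: R=np.array(f['R']);t=np.array(f['t'])
    else:
        T=np.eye(4);T[:3,:3]=Ro.from_euler('xyz',st['tcp_rot']).as_matrix();T[:3,3]=st['eef_pos']
        C=T@np.array(f['mount']); R=C[:3,:3].T; t=-R@C[:3,3]
    return np.array(f['mtx']),R,t
def p2w(c,uv,z):
    K,R,t=c; d=R.T@np.linalg.inv(K)@np.array([uv[0],uv[1],1.]); o=-R.T@t
    return o+d*(z-o[2])/d[2]
def w2p(c,X):
    K,R,t=c; q=K@(R@np.array(X,float)+t); return q[:2]/q[2]
def crop(f,name,x0,y0,w,h,k):
    im=cv2.cvtColor(f['color'],cv2.COLOR_RGB2BGR)[y0:y0+h,x0:x0+w]
    cv2.imwrite('pics/'+name,cv2.resize(im,None,fx=k,fy=k,interpolation=cv2.INTER_CUBIC))
def shot(n):
    st=telemetry.sense(); f=optics.grab_frame(n); return f,cam(f,st),st
def go(xyz,yaw,tilt=0):
    """needed dp (units) / rot (units) from the present commanded-ish pose to pointing-down pose"""
    st=telemetry.sense(); A=Ro.from_euler('xyz',st['tcp_rot']); B=Ro.from_euler('xyz',[np.pi,0,yaw])
    d=A.inv().apply(np.array(xyz)-st['eef_pos'])/40; w=(A.inv()*B).as_rotvec()/np.deg2rad(6)
    print('dp',d.round(3),'rot',w.round(3))
E
python3 - <<'E'
from h import *
f=pickle.load(open('pics/side0.pkl','rb'))
crop(f,'s1.png',225,140,200,150,4)
crop(f,'s2.png',220,90,100,75,8)
E
```

```text
(no output)
```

View pics/s1.png

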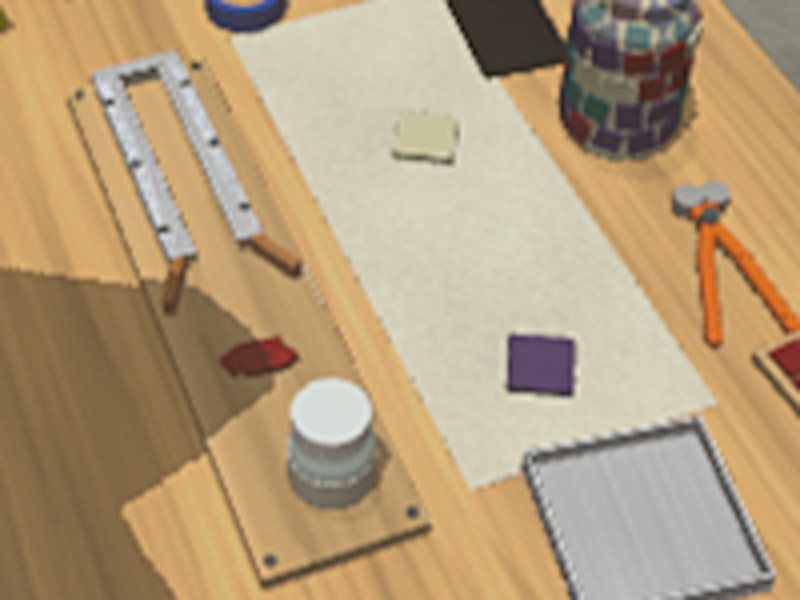

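View pics/s2.png

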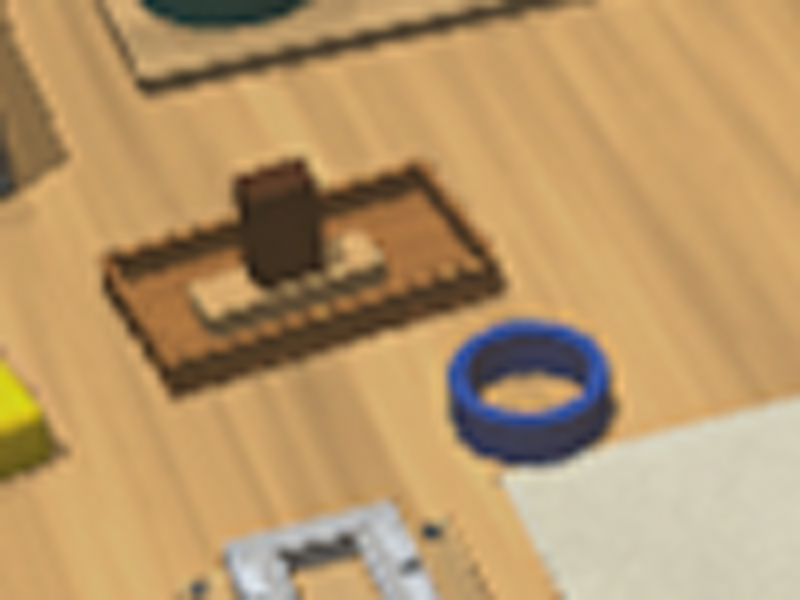

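The crops show these pixel positions:
- Board near corners (263,580) and (430,522), far-left (68,102).
- Rail inside the funnel mouth, around (190,255) and (245,240).
- Jar cap (332,411), broken tile (260,356).
- Cream tile top about (428,133), purple about (541,363).
- Grip block top about (275,180) in the second crop.

```bash
python3 - <<'E'
from h import *
f=pickle.load(open('pics/side0.pkl','rb'));c=cam(f)
F=lambda u,v,z,k=4,o=(225,140):p2w(c,((u+.5)/k-.5+o[0],(v+.5)/k-.5+o[1]),z).round(1)[:2]
for n,a in dict(nl=(263,577,15),nr=(430,519,15),fl=(68,102,15),railfl=(95,76,29),railfr=(178,54,29),mouthL=(192,253,29),mouthR=(262,236,29),
 cap=(332,411,85),c1=(402,112,8),c2=(458,115,8),c3=(455,158,8),c4=(393,153,8),p1=(509,335,8),p2=(574,336,8),p3=(574,390,8),p4=(508,387,8),
 r1=(221,356,23),r2=(250,340,23),r3=(298,355,23),r4=(228,374,23), trL=(526,455,18),trR=(700,424,18),trNR=(770,575,18)).items(): print(n,F(*a))
G=lambda u,v,z:F(u,v,z,8,(220,90))
for n,a in dict(tA=(107,257,20),tB=(425,163,20),tC=(503,275,20),tD=(177,382,20),g1=(235,180,67),g2=(303,160,67),g3=(320,184,67),g4=(250,205,67),s1=(190,285,18),s2=(205,322,18),s3=(385,260,18),s4=(362,232,18)).items(): print(n,G(*a))
for n,a in dict(tub1=(320,350),tub2=(365,318),tub3=(402,361),tub4=(355,399)).items(): print(n,p2w(c,a,55).round(1)[:2])
E
```

```text
nl [ 411.9 -196.7]
nr [ 520.1 -197.5]
fl [414.9 239.7]
railfl [439.1 245. ]
railfr [505.1 245.5]
mouthL [450.7  48.9]
mouthR [500.6  45.8]
cap [ 475.9 -146.9]
c1 [649.  142.9]
c2 [687.4 124.1]
c3 [666.2  83.3]
c4 [625.4 105.1]
p1 [630.3 -82.2]
p2 [670.7 -99.4]
p3 [ 649.9 -139.5]
p4 [ 610.7 -121.1]
r1 [441.3 -37.8]
r2 [463.3 -32.4]
r3 [488.3 -55.8]
r4 [440.6 -53.4]
trL [ 594.1 -179.3]
trR [ 708.  -199.7]
trNR [ 691.1 -310.3]
tA [444. 449.]
tB [588.7 462.8]
tC [594.3 377. ]
tD [449.3 359.8]
g1 [495.5 417.8]
g2 [525.2 420.7]
g3 [526.8 402.6]
g4 [496.4 399.5]
s1 [471.6 420.8]
s2 [470.7 395. ]
s3 [552.3 407.1]
s4 [549.2 428.9]
tub1 [ 408.6 -382.6]
tub2 [ 524.3 -355.7]
tub3 [ 551.1 -464.5]
tub4 [ 433.4 -492.1]
```

```bash
python3 - <<'E'
from h import *
go([480,-60,310],0)
E
```

```text
dp [ 10.748 -10.075  -1.971] rot [-1.000e-02  2.000e-03  3.359e+00]
```

Request:
{"method": "play_rows", "body": {"dp": [[3.6,-3.35,-0.66],[3.6,-3.35,-0.66],[3.6,-3.35,-0.66],[3.6,-3.35,-0.66],[3.6,-3.35,-0.66]], "rot": [[0,0,0],[0,0,0],[0,0,0],[0,0,0],[0,0,0]]}}

```text
clock: 0.57
eef_pos: [304.9, -408.7, 257.8]
tcp_rot: [-3.141, -0.0, 0.352]
contact_force: [0.5, 0.1, 0.3]
opening: 1.0
grasp_force: 0.0
```

Request:
{"method": "play_rows", "body": {"dp": [[3.6,-3.35,-0.66],[3.6,-3.35,-0.66],[3.6,-3.35,-0.66],[3.6,-3.35,-0.66],[3.6,-3.35,-0.66]], "rot": [[0,0,0],[0,0,0],[0,0,0],[0,0,0],[0,0,0]]}}

```text
clock: 0.98
eef_pos: [394.0, -233.3, 284.5]
tcp_rot: [-3.141, -0.001, 0.352]
contact_force: [1.0, 0.0, 0.4]
opening: 1.002
grasp_force: 0.0
```

Request:
{"method": "play_rows", "body": {"dp": [[3.6,-3.35,-0.66],[3.6,-3.35,-0.66],[3.6,-3.35,-0.66],[3.6,-3.35,-0.66],[3.6,-3.35,-0.66]], "rot": [[0,0,1.2],[0,0,2.4],[0,0,3.36],[0,0,3.36],[0,0,3.36]]}}

```text
clock: 1.4
eef_pos: [478.9, -66.2, 309.6]
tcp_rot: [3.141, -0.0, -0.003]
contact_force: [1.4, -0.6, 0.4]
opening: 1.003
grasp_force: 0.0
```

```bash
python3 - <<'E'
from h import *
go([480,-60,310],0)
f,c,st=shot('wrist'); pickle.dump((f,c,st),open('pics/w1.pkl','wb'));print(st['eef_pos'],st['tcp_rot'])
crop(f,'w1.png',0,0,640,400,1.25)
E
```

```text
dp [ 0.027 -0.155 -0.009] rot [ 0.001 -0.001 -0.029]
[478.90329859 -66.20448562 309.63471868] [ 3.14145290e+00 -8.45341921e-05 -3.01097771e-03]
```

View pics/w1.png

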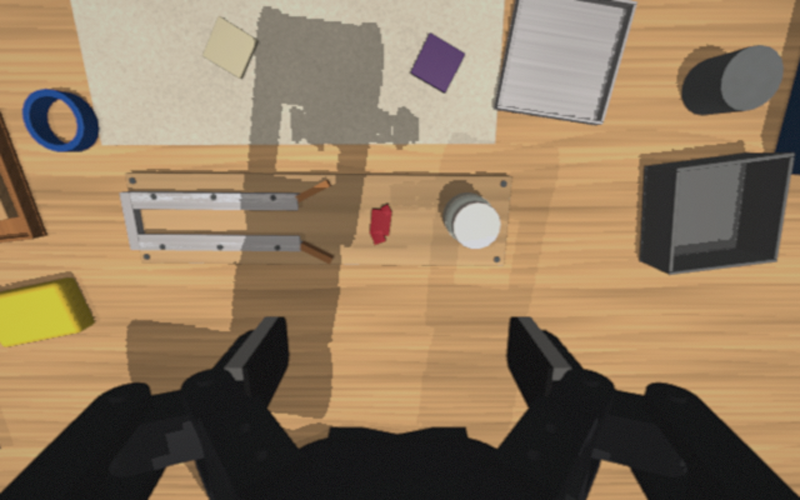

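The wrist view shows the whole rail: lips from (125,205) to (300,240), broken tile (380,224), jar cap (477,225), purple (437,62), cream (230,47). I'll enlarge the rail and broken tile.

```bash
python3 - <<'E'
from h import *
f,c,st=pickle.load(open('pics/w1.pkl','rb'))
a=cv2.cvtColor(f['color'],cv2.COLOR_RGB2BGR)
A=cv2.resize(a[130:220,85:285],None,fx=4,fy=4,interpolation=cv2.INTER_CUBIC)
B=cv2.resize(a[130:190+10,285:425],None,fx=3.5,fy=3.5,interpolation=cv2.INTER_CUBIC)
o=np.zeros((600,800,3),np.uint8);o[:360]=A;o[360:600,:490]=B[:240];cv2.imwrite('pics/w2.png',o)
E
```

```text
(no output)
```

View pics/w2.png

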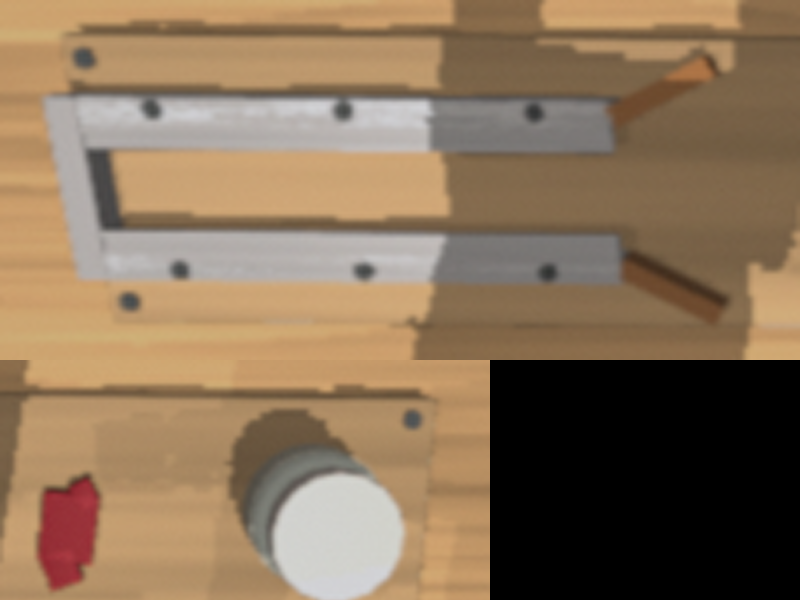

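```bash
python3 - <<'E'
from h import *
f,c,st=pickle.load(open('pics/w1.pkl','rb'))
A=lambda u,v,z:p2w(c,((u+.5)/4-.5+85,(v+.5)/4-.5+130),z).round(1)[:2]
B=lambda u,v,z:p2w(c,((u+.5)/3.5-.5+285,(v-360+.5)/3.5-.5+130),z).round(1)[:2]
W=lambda u,v,z:p2w(c,((u+.5)/1.25-.5,(v+.5)/1.25-.5),z).round(1)[:2]
for n,a in dict(mTi=(613,152,29),fTi=(120,150,29),mBi=(619,235,29),fBi=(120,228,29),mTo=(610,98,29),fTo=(50,97,29),mBo=(624,283,29),fBo=(100,279,29),bTL=(65,35,15),bBL=(112,322,15),stopT=(87,150,29),stopB=(103,230,29)).items():print(n,A(*a))
for n,a in dict(bTR=(432,398,15),bT0=(20,392,15),rTL=(42,492,23),rTR=(97,490,23),rtop=(88,477,23),rBR=(93,563,23),rBL=(38,550,23),rbot=(53,590,23),capc=(338,536,85)).items():print(n,B(*a))
for n,a in dict(bBR=(509,264,15),pT=(434,34,8),pR=(464,51,8),pB=(446,91,8),pL=(411,73,8),cT=(219,17,8),cR=(257,40,8),cB=(242,77,8),cL=(203,50,8),
 trTR=(634,3,18),trBR=(602,124,18),trBL=(496,107,18),t1=(675,165,55),t2=(793,153,55),t3=(778,260,55),t4=(672,270,55)).items():print(n,W(*a))
E
```

```text
mTi [482.4  48. ]
fTi [483.7 225.1]
mBi [451.8  48.2]
fBi [455.  230.7]
mTo [501.7  47.6]
fTo [502.7 246.3]
mBo [433.5  47.8]
fBo [435.7 241.9]
bTL [523.3 246.5]
bBL [414.7 250.9]
stopT [483.7 237. ]
stopB [454.3 237.1]
bTR [ 519. -198.]
bT0 [521.9 -27.4]
rTL [481.6 -36.1]
rTR [482.4 -59.1]
rtop [487.8 -55.4]
rBR [451.2 -57.1]
rBL [456.9 -33.9]
rbot [439.4 -39.9]
capc [ 475.2 -147.1]
bBR [ 411.6 -205.4]
pT [ 666.9 -106.6]
pR [ 650.6 -139.4]
pB [ 610.8 -121.3]
pL [629.1 -82.4]
cT [683.4 120.5]
cR [661.7  82.8]
cB [625.6 103.2]
cL [652.3 142. ]
trTR [ 691.9 -309.5]
trBR [ 575.2 -294.5]
trBL [ 593.1 -175.5]
t1 [ 532.4 -357.7]
t2 [ 544.1 -477.7]
t3 [ 428.  -495.1]
t4 [ 416.6 -378.2]
```

```bash
python3 - <<'E'
from h import *
go([475.5,-147,120],0)
E
```

```text
dp [-0.193  2.181  4.762] rot [-0.035 -0.035  0.011]
```

Request:
{"method": "play_rows", "body": {"dp": [[-0.19,2.18,0],[-0.19,2.18,2],[-0.19,2.18,4.76],[-0.19,2.18,4.76],[-0.19,2.18,4.76]], "rot": [[0,0,0],[0,0,0],[0,0,0],[0,0,0],[0,0,0]]}}

```text
clock: 1.87
eef_pos: [471.3, -150.6, 148.5]
tcp_rot: [3.141, -0.001, -0.0]
contact_force: [1.6, 0.1, -0.4]
opening: 1.004
grasp_force: 0.0
```

Request:
{"method": "play_rows", "body": {"dp": [[0,0,0],[0,0,0],[0,0,0],[0,0,0]], "rot": [[0,0,0],[0,0,0],[0,0,0],[0,0,0]]}}

```text
clock: 2.2
eef_pos: [473.3, -150.4, 152.5]
tcp_rot: [3.14, -0.004, 0.0]
contact_force: [0.1, 0.4, -0.5]
opening: 1.0
grasp_force: 0.0
```

```bash
python3 - <<'E'
from h import *
print(telemetry.sense()['eef_pos'])
go([475.5,-147,25],0)
E
```

```text
[ 473.32592794 -150.36064607  152.48363901]
dp [ 0.042 -0.088  3.187] rot [ 0.011 -0.037  0.002]
```

Request:
{"method": "play_rows", "body": {"dp": [[0.04,-0.08,1],[0.04,-0.08,2],[0.04,-0.08,2.7],[0.04,-0.08,3.19],[0.04,-0.08,3.19]], "rot": [[0,0,0],[0,0,0],[0,0,0],[0,0,0],[0,0,0]]}}

```text
clock: 2.62
eef_pos: [472.6, -146.4, 21.1]
tcp_rot: [-3.141, 0.002, 0.0]
contact_force: [-0.7, 0.1, 0.0]
opening: 1.003
grasp_force: 0.0
```

Request:
{"method": "play_rows", "body": {"dp": [[0,0,0],[0,0,0],[0,0,0],[0,0,0],[0,0,0]], "rot": [[0,0,0],[0,0,0],[0,0,0],[0,0,0],[0,0,0]], "fingers": 0.4, "grip_force": 40}}

```text
clock: 3.03
eef_pos: [474.9, -147.4, 24.8]
tcp_rot: [3.14, -0.004, -0.0]
contact_force: [-0.9, 1.6, 8.3]
opening: 0.615
grasp_force: 40.4
```

Request:
{"method": "play_rows", "body": {"dp": [[0,0,0],[0,0,0],[0,0,0]], "rot": [[0,0,0],[0,0,0],[0,0,0]]}}

```text
clock: 3.28
eef_pos: [475.0, -147.4, 24.8]
tcp_rot: [3.14, -0.004, -0.0]
contact_force: [-0.7, 0.2, 8.3]
opening: 0.616
grasp_force: 40.4
```

Request:
{"method": "play_rows", "body": {"dp": [[0,0,-0.5],[0,0,-1],[0,0,-1.5],[0,0,-1.5],[0,0,-1.5]], "rot": [[0,0,0],[0,0,0],[0,0,0],[0,0,0],[0,0,0]]}}

```text
clock: 3.7
eef_pos: [474.5, -147.4, 84.3]
tcp_rot: [3.14, -0.004, -0.0]
contact_force: [0.1, -0.3, -2.8]
opening: 0.619
grasp_force: 43.6
```

```bash
python3 - <<'E'
from h import *
f,c,st=shot('wrist');print(st['eef_pos'],st['opening'],st['grasp_force'],st['contact_force'])
f2,c2,_=shot('side')
a=cv2.cvtColor(f['color'],cv2.COLOR_RGB2BGR);b=cv2.cvtColor(f2['color'],cv2.COLOR_RGB2BGR)
cv2.imwrite('pics/j1.png',np.vstack([cv2.resize(a,(480,300)),cv2.resize(b,(480,300))]))
go([642.5,-242.5,110],0)
E
```

```text
[ 474.52464462 -147.37228303   84.2603012 ] 0.6194275437188994 43.642098486889154 [ 0.08317446 -0.2916112  -2.80657978]
dp [ 4.239  2.39  -0.689] rot [ 0.002 -0.005 -0.001]
```

View pics/j1.png

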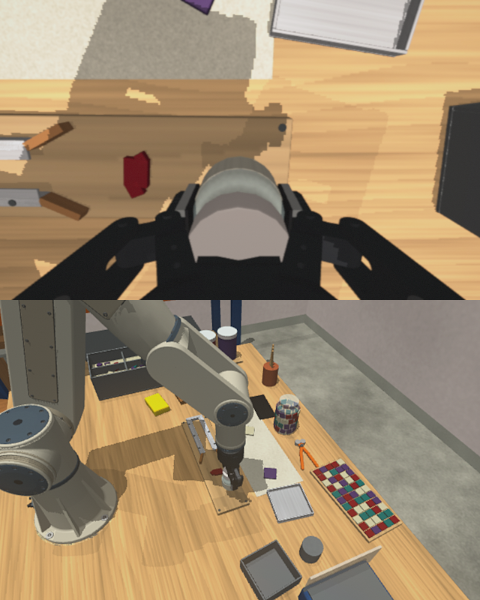

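The jar is held level and the broken tile is untouched at about (137,173) in the wrist view. Moving over the foil tray.

Request:
{"method": "play_rows", "body": {"dp": [[0.7,0.4,0],[1.5,0.85,0],[2.4,1.35,0],[3.2,1.8,0],[3.8,2.14,0]], "rot": [[0,0,0],[0,0,0],[0,0,0],[0,0,0],[0,0,0]]}}

```text
clock: 4.22
eef_pos: [627.1, -233.8, 80.9]
tcp_rot: [3.142, 0.0, -0.0]
contact_force: [0.7, -0.1, -2.4]
opening: 0.614
grasp_force: 43.6
```

Request:
{"method": "play_rows", "body": {"dp": [[0.3,0.17,0],[0.44,0.25,0],[0.44,0.25,0],[0.44,0.25,0],[0.44,0.25,0]], "rot": [[0,0,0],[0,0,0],[0,0,0],[0,0,0],[0,0,0]]}}

```text
clock: 4.63
eef_pos: [641.1, -241.7, 81.5]
tcp_rot: [-3.141, 0.002, 0.0]
contact_force: [-0.2, 0.5, -2.2]
opening: 0.619
grasp_force: 43.6
```

```bash
python3 - <<'E'
from h import *
print(telemetry.sense()['eef_pos'],telemetry.sense()['tcp_rot'])
go([642.5,-242.5,14.5],0)
E
```

```text
[ 641.08538507 -241.72948142   81.49476181] [-3.14071075e+00  2.13332399e-03  2.42741738e-05]
dp [0.039 0.021 1.675] rot [-0.008  0.02   0.   ]
```

Request:
{"method": "play_rows", "body": {"dp": [[0.04,0.02,0.5],[0.04,0.02,1.0],[0.04,0.02,1.4],[0.04,0.02,1.6],[0.04,0.02,1.64]], "rot": [[0,0,0],[0,0,0],[0,0,0],[0,0,0],[0,0,0]]}}

```text
clock: 5.05
eef_pos: [642.4, -242.4, 15.0]
tcp_rot: [-3.14, 0.003, 0.0]
contact_force: [-0.4, 0.7, -2.6]
opening: 0.617
grasp_force: 43.6
```

Request:
{"method": "play_rows", "body": {"dp": [[0,0,0.02],[0,0,0.03]], "rot": [[0,0,0],[0,0,0]]}}

```text
clock: 5.22
eef_pos: [644.7, -243.4, 16.4]
tcp_rot: [3.141, -0.001, 0.0]
contact_force: [-0.4, -0.4, -2.0]
opening: 0.613
grasp_force: 43.6
```

Request:
{"method": "play_rows", "body": {"dp": [[0,0,0.03],[0,0,0.05],[0,0,0.05]], "rot": [[0,0,0],[0,0,0],[0,0,0]]}}

```text
clock: 5.47
eef_pos: [644.6, -243.5, 14.0]
tcp_rot: [3.141, -0.001, -0.0]
contact_force: [0.3, -0.0, -1.8]
opening: 0.614
grasp_force: 43.6
```

Request:
{"method": "play_rows", "body": {"dp": [[0,0,0.02],[0,0,0.04],[0,0,0.04]], "rot": [[0,0,0],[0,0,0],[0,0,0]]}}

```text
clock: 5.72
eef_pos: [644.5, -243.5, 12.9]
tcp_rot: [3.141, -0.0, -0.0]
contact_force: [-2.8, 0.6, 6.9]
opening: 0.62
grasp_force: 44.3
```

Request:
{"method": "play_rows", "body": {"dp": [[0,0,0],[0,0,0],[0,0,0],[0,0,0]], "rot": [[0,0,0],[0,0,0],[0,0,0],[0,0,0]], "fingers": 0.82}}

```text
clock: 6.05
eef_pos: [644.4, -243.4, 11.9]
tcp_rot: [3.142, -0.0, -0.0]
contact_force: [0.2, 0.1, -0.1]
opening: 0.819
grasp_force: 0.0
```

Request:
{"method": "play_rows", "body": {"dp": [[0,0,-0.4],[0,0,-1],[0,0,-2],[0,0,-3],[0,0,-3]], "rot": [[0,0,0],[0,0,0],[0,0,0],[0,0,0],[0,0,0]]}}

```text
clock: 6.47
eef_pos: [648.7, -245.0, 140.3]
tcp_rot: [3.137, -0.011, -0.0]
contact_force: [1.2, -1.2, 1.5]
opening: 0.817
grasp_force: 0.0
```

```bash
python3 - <<'E'
from h import *
print(telemetry.sense()['eef_pos'],telemetry.sense()['tcp_rot'])
go([467,-46.5,100],-0.07)
E
```

```text
[ 648.68040476 -245.0033126   140.28123317] [ 3.13742059e+00 -1.09442161e-02 -1.85199061e-05]
dp [-4.553 -4.966  0.937] rot [ 0.036 -0.106  0.668]
```

Request:
{"method": "play_rows", "body": {"dp": [[-0.9,-1,0],[-1.8,-1.96,0],[-2.7,-2.94,0],[-3.6,-3.92,0],[-4.5,-4.9,0]], "rot": [[0,0,0],[0,0,0],[0,0,0],[0,0,0],[0,0,0.67]], "fingers": 0.55}}

```text
clock: 6.88
eef_pos: [501.9, -88.8, 131.7]
tcp_rot: [-3.142, -0.0, -0.07]
contact_force: [1.5, 0.9, 0.4]
opening: 0.554
grasp_force: 0.0
```

Request:
{"method": "play_rows", "body": {"dp": [[0,0,0],[0,0,0],[0,0,0]], "rot": [[0,0,0],[0,0,0],[0,0,0]]}}

```text
clock: 7.13
eef_pos: [504.4, -90.0, 132.3]
tcp_rot: [3.141, -0.002, -0.069]
contact_force: [-0.4, -0.3, 0.5]
opening: 0.549
grasp_force: 0.0
```

```bash
python3 - <<'E'
from h import *
print(telemetry.sense()['eef_pos'],telemetry.sense()['tcp_rot'])
go([467,-46.5,60],-0.07)
E
```

```text
[504.35977232 -89.98770194 132.30863621] [ 3.14122209e+00 -1.81150484e-03 -6.90031025e-02]
dp [-1.01  -1.021  1.806] rot [ 0.004 -0.017  0.01 ]
```

Request:
{"method": "play_rows", "body": {"dp": [[-0.5,-0.5,0.6],[-1.01,-1.02,1.2],[-1.01,-1.02,1.8],[-1.01,-1.02,1.8],[-1.01,-1.02,1.8]], "rot": [[0,0,0],[0,0,0],[0,0,0],[0,0,0],[0,0,0]]}}

```text
clock: 7.55
eef_pos: [466.7, -46.9, 59.4]
tcp_rot: [3.142, 0.001, -0.07]
contact_force: [0.3, 0.0, 0.9]
opening: 0.548
grasp_force: 0.0
```

Request:
{"method": "play_rows", "body": {"dp": [[0,0,0],[0,0,0],[0,0,0]], "rot": [[0,0,0],[0,0,0],[0,0,0]]}}

```text
clock: 7.8
eef_pos: [467.6, -47.0, 61.0]
tcp_rot: [3.141, -0.003, -0.071]
contact_force: [-0.8, -0.6, 0.1]
opening: 0.55
grasp_force: 0.0
```

```bash
python3 - <<'E'
from h import *
f,c,st=shot('wrist');print(st['eef_pos'],st['opening'])
crop(f,'b1.png',0,0,640,400,1)
go([467,-46.5,15.5],-0.07)
E
```

```text
[467.57793733 -46.999171    61.01952015] 0.5501699568459986
dp [-0.008 -0.009  1.134] rot [ 0.001 -0.021 -0.008]
```

View pics/b1.png

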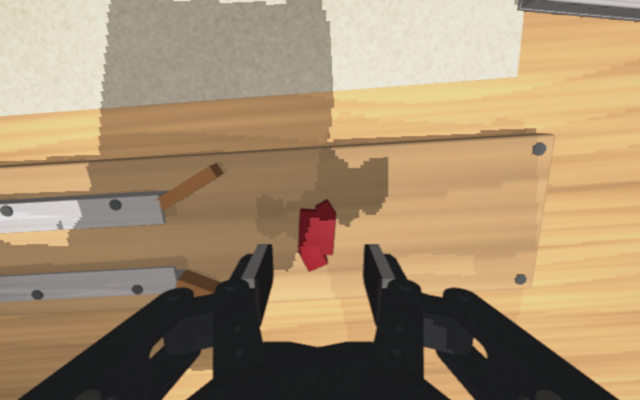

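The broken tile at (317,236) is centred between the fingers; descending.

Request:
{"method": "play_rows", "body": {"dp": [[0,0,0.5],[0,0,0.9],[0,0,1.13],[0,0,1.13],[0,0,1.13]], "rot": [[0,0,0],[0,0,0],[0,0,0],[0,0,0],[0,0,0]]}}

```text
clock: 8.27
eef_pos: [466.0, -46.4, 14.8]
tcp_rot: [-3.142, 0.001, -0.07]
contact_force: [0.4, 0.6, 0.3]
opening: 0.55
grasp_force: 0.0
```

Request:
{"method": "play_rows", "body": {"dp": [[0,0,0],[0,0,0],[0,0,0],[0,0,0],[0,0,0]], "rot": [[0,0,0],[0,0,0],[0,0,0],[0,0,0],[0,0,0]], "fingers": 0.15, "grip_force": 30}}

```text
clock: 8.68
eef_pos: [466.6, -46.4, 15.5]
tcp_rot: [3.142, -0.001, -0.07]
contact_force: [-1.0, -0.1, 7.5]
opening: 0.266
grasp_force: 29.9
```

Request:
{"method": "play_rows", "body": {"dp": [[0,0,-0.5],[0,0,-1],[0,0,-1.5],[0,0,-2],[0,0,-2]], "rot": [[0,0,0],[0,0,0],[0,0,0],[0,0,0],[0,0,0]]}}

```text
clock: 9.1
eef_pos: [468.3, -46.6, 98.2]
tcp_rot: [3.141, -0.006, -0.07]
contact_force: [1.2, -0.5, -0.2]
opening: 0.268
grasp_force: 29.7
```

```bash
python3 - <<'E'
from h import *
print(telemetry.sense()['eef_pos'])
go([479,-424,95],-0.07)
E
```

```text
[468.27036025 -46.55398834  98.18500063]
dp [0.928 9.394 0.087] rot [ 0.002 -0.055 -0.001]
```

Request:
{"method": "play_rows", "body": {"dp": [[0.1,1,0],[0.2,2,0],[0.3,3,0],[0.4,4,0],[0.47,4.7,0]], "rot": [[0,0,0],[0,0,0],[0,0,0],[0,0,0],[0,0,0]]}}

```text
clock: 9.52
eef_pos: [471.6, -238.2, 94.6]
tcp_rot: [3.141, -0.001, -0.071]
contact_force: [0.3, 0.8, -1.5]
opening: 0.268
grasp_force: 29.8
```

Request:
{"method": "play_rows", "body": {"dp": [[0.1,1,0],[0.2,2,0],[0.3,3,0],[0.4,4,0],[0.47,4.7,0]], "rot": [[0,0,0],[0,0,0],[0,0,0],[0,0,0],[0,0,0]]}}

```text
clock: 9.93
eef_pos: [476.8, -427.5, 94.4]
tcp_rot: [3.14, -0.001, -0.071]
contact_force: [1.7, 0.1, -0.0]
opening: 0.268
grasp_force: 29.8
```

Request:
{"method": "play_rows", "body": {"dp": [[0,0,0],[0,0,0],[0,0,0]], "rot": [[0,0,0],[0,0,0],[0,0,0]]}}

```text
clock: 10.18
eef_pos: [476.5, -423.1, 93.9]
tcp_rot: [-3.14, 0.001, -0.071]
contact_force: [-0.1, 0.4, -0.7]
opening: 0.266
grasp_force: 29.8
```

```bash
python3 - <<'E'
from h import *
print(telemetry.sense()['eef_pos'],telemetry.sense()['opening'])
go([480,-426,35],-0.07)
E
```

```text
[ 476.45741899 -423.11874704   93.9141109 ] 0.26614431616376555
dp [0.095 0.067 1.473] rot [-0.012  0.011 -0.006]
```

Request:
{"method": "play_rows", "body": {"dp": [[0.1,0.07,0.4],[0.1,0.07,0.9],[0.1,0.07,1.47],[0.1,0.07,1.47],[0.1,0.07,1.47]], "rot": [[0,0,0],[0,0,0],[0,0,0],[0,0,0],[0,0,0]]}}

```text
clock: 10.6
eef_pos: [480.2, -425.0, 35.0]
tcp_rot: [-3.139, 0.003, -0.069]
contact_force: [0.0, -0.0, 0.1]
opening: 0.27
grasp_force: 29.8
```

Request:
{"method": "play_rows", "body": {"dp": [[0,0,0],[0,0,0],[0,0,0],[0,0,0]], "rot": [[0,0,0],[0,0,0],[0,0,0],[0,0,0]], "fingers": 0.5}}

```text
clock: 10.93
eef_pos: [481.4, -427.5, 37.0]
tcp_rot: [3.141, -0.001, -0.07]
contact_force: [0.2, 0.4, -0.1]
opening: 0.498
grasp_force: 0.0
```

Request:
{"method": "play_rows", "body": {"dp": [[0,0,-0.8],[0,0,-1.6],[0,0,-2.4],[0,0,-3.2],[0,0,-3.5]], "rot": [[0,0,0],[0,0,0],[0,0,0],[0,0,0],[0,0,0]]}}

```text
clock: 11.35
eef_pos: [482.6, -428.7, 181.4]
tcp_rot: [3.137, -0.005, -0.07]
contact_force: [1.2, -1.4, 1.1]
opening: 0.497
grasp_force: 0.0
```

```bash
python3 - <<'E'
from h import *
f,c,st=shot('wrist');print(st['eef_pos'],st['opening'])
crop(f,'t1.png',0,0,640,400,1)
go([640,-111.5,170],1.126)
E
```

```text
[ 482.55469103 -428.68652842  181.37295604] 0.4972421969686062
dp [ 3.357 -8.197  0.28 ] rot [  0.08   -0.026 -11.424]
```

View pics/t1.png

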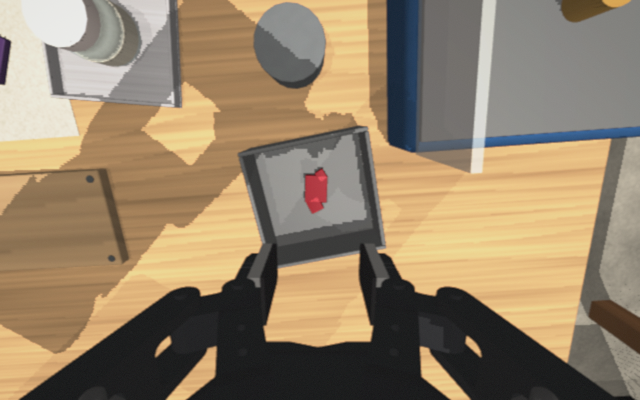

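The broken tile lies in the tub at (316,190), and the jar stands upright in its tray. Next, the purple tile.

Request:
{"method": "play_rows", "body": {"dp": [[0.34,-0.82,0],[0.68,-1.64,0],[1.0,-2.46,0],[1.35,-3.28,0],[1.68,-4.1,0]], "rot": [[0,0,0],[0,0,0],[0,0,0],[0,0,0],[0,0,0]], "fingers": 0.75}}

```text
clock: 11.82
eef_pos: [559.4, -266.6, 175.1]
tcp_rot: [-3.141, 0.001, -0.071]
contact_force: [1.3, -0.7, 0.1]
opening: 0.743
grasp_force: 0.0
```

Request:
{"method": "play_rows", "body": {"dp": [[0.34,-0.82,0],[0.68,-1.64,0],[1.0,-2.46,0],[1.35,-3.28,0],[1.68,-4.1,0]], "rot": [[0,0,-1.1],[0,0,-2.2],[0,0,-3.3],[0,0,-4.4],[0,0,-5.5]]}}

```text
clock: 12.23
eef_pos: [638.1, -107.6, 175.0]
tcp_rot: [-3.141, 0.001, 0.511]
contact_force: [0.8, 0.2, 0.4]
opening: 0.751
grasp_force: 0.0
```

Request:
{"method": "play_rows", "body": {"dp": [[0,0,0],[0,0,0],[0,0,0],[0,0,0],[0,0,0]], "rot": [[0,0,-1.1],[0,0,-2.2],[0,0,-3.3],[0,0,-4.4],[0,0,-5.9]]}}

```text
clock: 12.65
eef_pos: [637.4, -109.1, 174.8]
tcp_rot: [-3.14, 0.0, 1.097]
contact_force: [-0.5, 0.4, -0.3]
opening: 0.753
grasp_force: 0.0
```

Request:
{"method": "play_rows", "body": {"dp": [[0,0,0],[0,0,0],[0,0,0],[0,0,0]], "rot": [[0,0,0],[0,0,0],[0,0,0],[0,0,0]]}}

```text
clock: 12.98
eef_pos: [637.8, -109.4, 175.6]
tcp_rot: [-3.141, 0.0, 1.088]
contact_force: [0.2, 0.7, 1.1]
opening: 0.749
grasp_force: 0.0
```

```bash
cat >> h.py <<'E'
def tile(f,c,kind,z=8):
    """whole-tile centre and edge angle from its colour blob (top face at z); returns area too"""
    h=cv2.cvtColor(f['color'],cv2.COLOR_RGB2HSV).astype(int)
    if kind=='purple': m=(h[...,0]>120)&(h[...,0]<150)&(h[...,1]>90)
    m=cv2.morphologyEx(m.astype(np.uint8),cv2.MORPH_OPEN,np.ones((3,3)))
    out=[]
    for q in cv2.findContours(m,cv2.RETR_EXTERNAL,cv2.CHAIN_APPROX_NONE)[0]:
        if cv2.contourArea(q)<150: continue
        w=np.array([p2w(c,p[0],z)[:2] for p in q],np.float32)
        (x,y),(a,b),t=cv2.minAreaRect(w); out.append(np.round([x,y,a,b,t],1).tolist())
    return out
E
python3 - <<'E'
from h import *
f,c,st=shot('wrist');print(st['eef_pos'],st['tcp_rot'])
print(tile(f,c,'purple'))
crop(f,'t2.png',0,0,640,400,1)
E
```

```text
[ 637.82164102 -109.42959462  175.58184478] [-3.14128816e+00  7.99244667e-05  1.08844666e+00]
[[843.8, -442.3, 21.7, 22.1, 5.0], [806.6, -311.7, 21.6, 24.7, 4.8], [859.6, -307.3, 22.4, 23.7, 4.1], [915.6, -342.6, 23.6, 50.3, 5.4], [831.0, -282.9, 22.2, 24.4, 4.6], [855.4, -253.7, 22.7, 24.9, 5.7], [826.7, -229.2, 22.2, 23.1, 3.7], [906.2, -223.3, 23.3, 24.5, 4.6], [822.3, -176.1, 22.2, 22.9, 5.1], [877.7, -198.3, 23.4, 23.1, 5.2], [904.0, -196.1, 23.3, 23.0, 4.8]]
```

View pics/t2.png

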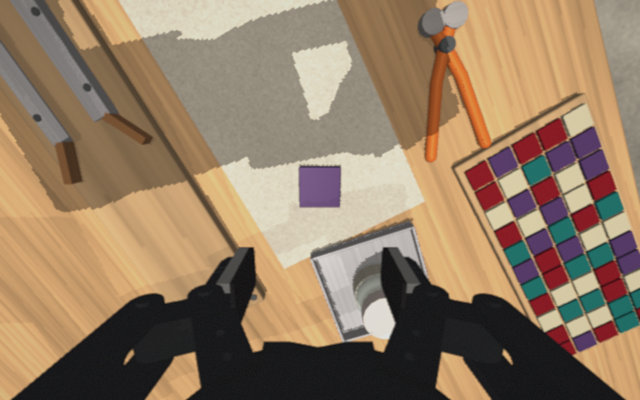

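```bash
cat > pt.py <<'E'
from h import *
import sys
def corners(c,px,z=8):
    w=np.array([p2w(c,p,z)[:2] for p in px]);n=len(w)
    a=[np.degrees(np.arctan2(*(w[(i+1)%n]-w[i])[::-1]))%90 for i in range(n)]
    print('centre',w.mean(0).round(1),'angles',np.round(a,1),'len',[round(float(np.linalg.norm(w[(i+1)%n]-w[i])),1) for i in range(n)])
    return w.mean(0)
E
python3 - <<'E'
from pt import *
f,c,st=shot('wrist')
m=corners(c,[(299,166.5),(340,166),(341,207),(299.5,206)])
h=cv2.cvtColor(f['color'],cv2.COLOR_RGB2HSV)
print(h[186,320],h[240,200])
go([*m,30],np.deg2rad(63)); go([*m,-1],1.1)
E
```

```text
centre [ 640.2 -110.8] angles [63.1 65.  61.  62.1] len [43.2, 45.2, 45.5, 43.5]
[140  86 131] [ 16 107 197]
dp [-3.000e-03  6.700e-02  3.644e+00] rot [-0.001  0.    -0.094]
dp [-3.000e-03  6.700e-02  4.419e+00] rot [-0.001  0.    -0.098]
```

Request:
{"method": "play_rows", "body": {"dp": [[0,0.07,0.9],[0,0.07,1.8],[0,0.07,2.7],[0,0.07,3.6],[0,0.07,3.8]], "rot": [[0,0,-0.1],[0,0,-0.1],[0,0,-0.1],[0,0,-0.1],[0,0,-0.1]]}}

```text
clock: 13.5
eef_pos: [636.7, -110.0, 18.4]
tcp_rot: [-3.134, 0.002, 1.101]
contact_force: [-0.7, -0.0, -0.7]
opening: 0.744
grasp_force: 0.0
```

Request:
{"method": "play_rows", "body": {"dp": [[0,0,0.2],[0,0,0.4],[0,0,0.4],[0,0,0.4]], "rot": [[0,0,0],[0,0,0],[0,0,0],[0,0,0]]}}

```text
clock: 13.83
eef_pos: [641.5, -110.9, 9.3]
tcp_rot: [3.14, -0.001, 1.102]
contact_force: [-0.5, -0.1, 0.8]
opening: 0.749
grasp_force: 0.0
```

```bash
python3 - <<'E'
from h import *
print(telemetry.sense()['eef_pos'],telemetry.sense()['contact_force'])
go([640.2,-110.8,-1],1.1)
E
```

```text
[ 641.4935679  -110.87106106    9.25494625] [-0.5262273  -0.09151175  0.82407151]
dp [-0.013 -0.03   0.256] rot [ 0.018 -0.006  0.017]
```

Request:
{"method": "play_rows", "body": {"dp": [[0,0,0.1],[0,0,0.23],[0,0,0.23]], "rot": [[0,0,0],[0,0,0],[0,0,0]]}}

```text
clock: 14.08
eef_pos: [640.4, -110.6, -1.4]
tcp_rot: [3.141, -0.0, 1.102]
contact_force: [-1.4, -0.2, -0.3]
opening: 0.753
grasp_force: 0.0
```

Request:
{"method": "play_rows", "body": {"dp": [[0,0,0],[0,0,0],[0,0,0],[0,0,0],[0,0,0]], "rot": [[0,0,0],[0,0,0],[0,0,0],[0,0,0],[0,0,0]], "fingers": 0.4, "grip_force": 30}}

```text
clock: 14.5
eef_pos: [640.7, -110.7, -1.0]
tcp_rot: [3.141, -0.0, 1.102]
contact_force: [-0.1, -0.0, 4.0]
opening: 0.512
grasp_force: 30.9
```

Request:
{"method": "play_rows", "body": {"dp": [[0,0,-0.3],[0,0,-0.8],[0,0,-1.4],[0,0,-1.9],[0,0,-2.2]], "rot": [[0,0,0],[0,0,0],[0,0,0],[0,0,0],[0,0,0]]}}

```text
clock: 14.92
eef_pos: [641.5, -110.8, 89.6]
tcp_rot: [3.139, -0.001, 1.102]
contact_force: [0.5, 0.5, -0.6]
opening: 0.515
grasp_force: 30.8
```

```bash
python3 - <<'E'
from h import *
print(telemetry.sense()['eef_pos'],telemetry.sense()['opening'])
go([466.6,-20,70],np.pi/2-.0087)
E
```

```text
[ 641.47723547 -110.79613131   89.63365898] 0.5147398003025457
dp [ 0.049 -4.927  0.478] rot [ 2.600e-02 -2.000e-03 -4.394e+00]
```

Request:
{"method": "play_rows", "body": {"dp": [[-0.05,-0.9,0],[-0.12,-1.9,0],[-0.18,-2.9,0],[-0.24,-3.9,0],[-0.29,-4.76,0]], "rot": [[0,0,-0.9],[0,0,-1.8],[0,0,-2.7],[0,0,-3.6],[0,0,-4.4]]}}

```text
clock: 15.33
eef_pos: [462.3, -34.2, 86.6]
tcp_rot: [-3.14, -0.0, 1.567]
contact_force: [0.4, -0.2, -0.6]
opening: 0.512
grasp_force: 30.9
```

Request:
{"method": "play_rows", "body": {"dp": [[0,0,0],[0,0,0],[0,0,0],[0,0,0]], "rot": [[0,0,0],[0,0,0],[0,0,0],[0,0,0]]}}

```text
clock: 15.67
eef_pos: [467.0, -35.3, 87.1]
tcp_rot: [3.14, 0.0, 1.562]
contact_force: [0.1, 0.4, -0.3]
opening: 0.511
grasp_force: 30.9
```

```bash
python3 - <<'E'
from h import *
print(telemetry.sense()['eef_pos'],telemetry.sense()['tcp_rot'])
go([466.5,-35,16],np.pi/2-.0087)
E
```

```text
[467.0177728  -35.30540412  87.10358662] [3.13973581e+00 1.54721362e-04 1.56182016e+00]
dp [ 0.008 -0.016  1.778] rot [ 0.018  0.001 -0.003]
```

Request:
{"method": "play_rows", "body": {"dp": [[0,0,0.6],[0,0,1.2],[0,0,1.6],[0,0,1.77],[0,0,1.77]], "rot": [[0,0,0],[0,0,0],[0,0,0],[0,0,0],[0,0,0]]}}

```text
clock: 16.08
eef_pos: [465.6, -35.3, 14.6]
tcp_rot: [-3.14, -0.0, 1.562]
contact_force: [0.6, -0.1, 0.0]
opening: 0.518
grasp_force: 31.7
```

Request:
{"method": "play_rows", "body": {"dp": [[0,0,0.04],[0,0,0.06],[0,0,0.06]], "rot": [[0,0,0],[0,0,0],[0,0,0]]}}

```text
clock: 16.33
eef_pos: [466.0, -35.1, 13.8]
tcp_rot: [3.141, 0.0, 1.563]
contact_force: [0.0, -0.5, -0.2]
opening: 0.518
grasp_force: 31.7
```

Request:
{"method": "play_rows", "body": {"dp": [[0,0,0.02],[0,0,0.04],[0,0,0.04]], "rot": [[0,0,0],[0,0,0],[0,0,0]]}}

```text
clock: 16.58
eef_pos: [466.0, -35.1, 13.4]
tcp_rot: [3.14, 0.0, 1.563]
contact_force: [-4.1, 0.1, 19.8]
opening: 0.514
grasp_force: 33.7
```

Request:
{"method": "play_rows", "body": {"dp": [[0,0,0],[0,0,0],[0,0,0],[0,0,0]], "rot": [[0,0,0],[0,0,0],[0,0,0],[0,0,0]], "fingers": 0.68}}

```text
clock: 16.92
eef_pos: [465.4, -34.9, 11.9]
tcp_rot: [3.141, 0.0, 1.563]
contact_force: [0.3, 0.1, 0.4]
opening: 0.681
grasp_force: 0.0
```

Request:
{"method": "play_rows", "body": {"dp": [[0,0,-0.4],[0,0,-1.2],[0,0,-2.2],[0,0,-3.2],[0,0,-4]], "rot": [[0,0,0],[0,0,0],[0,0,0],[0,0,0],[0,0,0]]}}

```text
clock: 17.33
eef_pos: [465.5, -35.0, 174.4]
tcp_rot: [3.14, 0.0, 1.563]
contact_force: [1.0, 0.6, -0.9]
opening: 0.68
grasp_force: 0.0
```

```bash
python3 - <<'E'
from h import *
print(telemetry.sense()['eef_pos'],telemetry.sense()['tcp_rot'])
go([656,112,175],1.073)
E
```

```text
[465.500446   -34.96995497 174.39788473] [3.14046356e+00 7.45359891e-05 1.56277887e+00]
dp [ 3.712  4.733 -0.01 ] rot [ 1.100e-02 -2.000e-03  4.677e+00]
```

Request:
{"method": "play_rows", "body": {"dp": [[0.62,0.79,0],[1.2,1.55,0],[1.8,2.3,0],[2.4,3.1,0],[3.0,3.85,0]], "rot": [[0,0,0],[0,0,0],[0,0,0],[0,0,0],[0,0,0]], "fingers": 0.75}}

```text
clock: 17.75
eef_pos: [621.7, 85.1, 171.8]
tcp_rot: [3.141, 0.0, 1.563]
contact_force: [1.3, -1.0, -0.0]
opening: 0.75
grasp_force: 0.0
```

Request:
{"method": "play_rows", "body": {"dp": [[0.7,0.88,0],[0.7,0.88,0],[0.7,0.88,0],[0.7,0.88,0],[0.7,0.88,0]], "rot": [[0,0,1],[0,0,2],[0,0,3],[0,0,4],[0,0,4.68]]}}

```text
clock: 18.17
eef_pos: [655.5, 111.8, 171.1]
tcp_rot: [-3.141, 0.001, 1.068]
contact_force: [-0.4, -0.6, -0.5]
opening: 0.75
grasp_force: 0.0
```

Request:
{"method": "play_rows", "body": {"dp": [[0,0,0],[0,0,0],[0,0,0]], "rot": [[0,0,0],[0,0,0],[0,0,0]]}}

```text
clock: 18.42
eef_pos: [655.6, 111.4, 171.7]
tcp_rot: [-3.141, 0.0, 1.075]
contact_force: [-0.1, -0.2, -0.0]
opening: 0.749
grasp_force: 0.0
```

```bash
python3 - <<'E'
from h import *
f,c,st=shot('wrist');print(st['eef_pos'],st['tcp_rot']); pickle.dump((f,c,st),open('pics/t3.pkl','wb'))
crop(f,'t3.png',0,0,640,400,1.25)
E
```

```text
[655.59910735 111.43729916 171.69590006] [-3.14136832e+00  1.86376939e-04  1.07512258e+00]
```

View pics/t3.png

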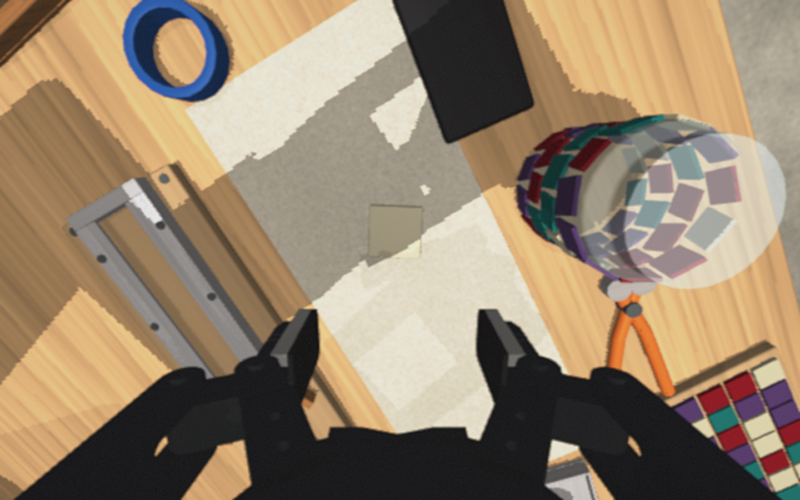

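```bash
python3 - <<'E'
from pt import *
f,c,st=pickle.load(open('pics/t3.pkl','rb'))
px=[((u+.5)/1.25-.5,(v+.5)/1.25-.5) for u,v in [(370,205),(422,207),(421.5,257.5),(368.5,257)]]
m=corners(c,px)
s=cam(pickle.load(open('pics/side0.pkl','rb')))
print('jar left/right edge at base',p2w(s,(225+563/4,140+125/4),0).round(),p2w(s,(225+688/4,140+125/4),0).round(), p2w(s,(225+627/4,140+157/4),0).round())
go([*m,30],1.07)
E
```

```text
centre [655.6 113.8] angles [59.4 62.1 61.1 58.8] len [43.3, 43.8, 45.9, 45.1]
jar left/right edge at base [762.  90.   0.] [851.  54.   0.] [791.  41.   0.]
dp [ 0.051 -0.03   3.545] rot [-0.001  0.001  0.044]
```

Request:
{"method": "play_rows", "body": {"dp": [[0.05,-0.03,0.9],[0.05,-0.03,1.8],[0.05,-0.03,2.7],[0.05,-0.03,3.6],[0.05,-0.03,3.9]], "rot": [[0,0,0.2],[0,0,0.2],[0,0,0.2],[0,0,0.2],[0,0,0.2]]}}

```text
clock: 18.88
eef_pos: [652.3, 113.2, 10.9]
tcp_rot: [-3.136, 0.004, 1.053]
contact_force: [-0.9, -1.2, -0.8]
opening: 0.75
grasp_force: 0.0
```

Request:
{"method": "play_rows", "body": {"dp": [[0,0,0],[0,0,0],[0,0,0],[0,0,0]], "rot": [[0,0,0],[0,0,0],[0,0,0],[0,0,0]]}}

```text
clock: 19.22
eef_pos: [657.5, 114.1, 18.4]
tcp_rot: [3.139, -0.002, 1.052]
contact_force: [0.1, -0.8, 0.5]
opening: 0.752
grasp_force: 0.0
```

```bash
python3 - <<'E'
from h import *
print(telemetry.sense()['eef_pos'],telemetry.sense()['contact_force'])
go([655.6,113.8,-1],1.054)
E
```

```text
[657.46786229 114.13341923  18.40957153] [ 0.10286912 -0.75024895  0.49487495]
dp [-0.032 -0.038  0.485] rot [ 0.029 -0.024 -0.02 ]
```

Request:
{"method": "play_rows", "body": {"dp": [[-0.02,-0.02,0.2],[-0.02,-0.02,0.4],[-0.02,-0.02,0.48],[-0.02,-0.02,0.48]], "rot": [[0,0,0],[0,0,0],[0,0,0],[0,0,0]]}}

```text
clock: 19.55
eef_pos: [653.7, 113.4, -4.4]
tcp_rot: [-3.14, 0.001, 1.052]
contact_force: [-0.4, -0.6, -0.6]
opening: 0.749
grasp_force: 0.0
```

Request:
{"method": "play_rows", "body": {"dp": [[0,0,0],[0,0,0],[0,0,0],[0,0,0],[0,0,0]], "rot": [[0,0,0],[0,0,0],[0,0,0],[0,0,0],[0,0,0]], "fingers": 0.4, "grip_force": 30}}

```text
clock: 19.97
eef_pos: [655.8, 113.7, -1.9]
tcp_rot: [3.14, -0.002, 1.052]
contact_force: [-0.9, -1.4, 8.9]
opening: 0.519
grasp_force: 35.5
```

Request:
{"method": "play_rows", "body": {"dp": [[0,0,-0.3],[0,0,-0.8],[0,0,-1.4],[0,0,-1.9],[0,0,-2.3]], "rot": [[0,0,0],[0,0,0],[0,0,0],[0,0,0],[0,0,0]]}}

```text
clock: 20.38
eef_pos: [655.1, 113.6, 91.1]
tcp_rot: [3.14, -0.001, 1.052]
contact_force: [-0.1, -0.1, -1.3]
opening: 0.515
grasp_force: 30.9
```

```bash
python3 - <<'E'
from h import *
print(telemetry.sense()['eef_pos'],telemetry.sense()['opening'])
go([466.2,-85,92],np.pi/2-.0087)
E
```

```text
[655.10479776 113.64758773  91.11119658] 0.51497456401297
dp [-6.655 -1.637 -0.031] rot [ 0.014 -0.007 -4.874]
```

Request:
{"method": "play_rows", "body": {"dp": [[-0.7,-0.17,0],[-1.5,-0.37,0],[-2.3,-0.57,0],[-3.1,-0.76,0],[-3.9,-0.96,0]], "rot": [[0,0,0],[0,0,0],[0,0,0],[0,0,0],[0,0,0]]}}

```text
clock: 20.8
eef_pos: [542.7, -3.7, 89.4]
tcp_rot: [3.141, -0.0, 1.052]
contact_force: [0.4, -0.6, 0.8]
opening: 0.514
grasp_force: 30.9
```

Request:
{"method": "play_rows", "body": {"dp": [[-0.8,-0.2,0],[-1.6,-0.4,0],[-2.3,-0.56,0],[-2.75,-0.68,0],[-2.75,-0.68,0]], "rot": [[0,0,-1],[0,0,-2],[0,0,-3],[0,0,-4],[0,0,-4.87]]}}

```text
clock: 21.22
eef_pos: [462.5, -86.7, 89.1]
tcp_rot: [-3.14, 0.0, 1.565]
contact_force: [0.0, -0.6, -1.0]
opening: 0.519
grasp_force: 30.9
```

Request:
{"method": "play_rows", "body": {"dp": [[0,0,0],[0,0,0],[0,0,0],[0,0,0]], "rot": [[0,0,0],[0,0,0],[0,0,0],[0,0,0]]}}

```text
clock: 21.55
eef_pos: [466.2, -84.5, 88.9]
tcp_rot: [3.141, 0.0, 1.56]
contact_force: [0.7, -0.9, -0.3]
opening: 0.521
grasp_force: 30.9
```

```bash
python3 - <<'E'
from h import *
print(telemetry.sense()['eef_pos'],telemetry.sense()['tcp_rot'])
go([466.2,-85,16],np.pi/2-.0087)
E
```

```text
[466.1907353  -84.53878775  88.85655352] [3.14108586e+00 5.30404152e-05 1.56027733e+00]
dp [-1.100e-02 -1.000e-03  1.821e+00] rot [ 0.005  0.001 -0.017]
```

Request:
{"method": "play_rows", "body": {"dp": [[0,0,0.6],[0,0,1.2],[0,0,1.6],[0,0,1.82],[0,0,1.84]], "rot": [[0,0,0],[0,0,0],[0,0,0],[0,0,0],[0,0,0]]}}

```text
clock: 21.97
eef_pos: [465.1, -84.4, 13.7]
tcp_rot: [-3.139, -0.0, 1.561]
contact_force: [-0.6, 0.4, 0.4]
opening: 0.519
grasp_force: 30.9
```

Request:
{"method": "play_rows", "body": {"dp": [[0,0,0.03],[0,0,0.06],[0,0,0.06]], "rot": [[0,0,0],[0,0,0],[0,0,0]]}}

```text
clock: 22.22
eef_pos: [466.2, -84.9, 13.3]
tcp_rot: [3.14, 0.0, 1.562]
contact_force: [-0.8, -0.9, 0.7]
opening: 0.513
grasp_force: 30.9
```

Request:
{"method": "play_rows", "body": {"dp": [[0,0,0.02],[0,0,0.03],[0,0,0.03]], "rot": [[0,0,0],[0,0,0],[0,0,0]]}}

```text
clock: 22.47
eef_pos: [466.3, -85.0, 13.0]
tcp_rot: [3.14, 0.0, 1.561]
contact_force: [-3.4, 1.7, 17.2]
opening: 0.514
grasp_force: 39.9
```

Request:
{"method": "play_rows", "body": {"dp": [[0,0,0],[0,0,0],[0,0,0],[0,0,0]], "rot": [[0,0,0],[0,0,0],[0,0,0],[0,0,0]], "fingers": 0.68}}

```text
clock: 22.8
eef_pos: [465.7, -84.9, 11.6]
tcp_rot: [3.141, 0.0, 1.562]
contact_force: [-0.4, -0.4, -0.4]
opening: 0.679
grasp_force: 0.0
```

Request:
{"method": "play_rows", "body": {"dp": [[0,0,-0.4],[0,0,-1.2],[0,0,-2.2],[0,0,-3.2],[0,0,-4.2]], "rot": [[0,0,0],[0,0,0],[0,0,0],[0,0,0],[0,0,0]]}}

```text
clock: 23.22
eef_pos: [464.9, -84.8, 181.1]
tcp_rot: [-3.141, -0.0, 1.562]
contact_force: [0.9, 0.1, -0.7]
opening: 0.679
grasp_force: 0.0
```

```bash
python3 - <<'E'
from h import *
f,c,st=shot('wrist');print(st['eef_pos'],st['tcp_rot']); pickle.dump((f,c,st),open('pics/t4.pkl','wb'))
crop(f,'t4.png',0,0,640,400,1.25)
go([500,410,200],0.06)
E
```

```text
[464.94785454 -84.79298912 181.05863523] [-3.14072147e+00 -1.25085025e-04  1.56167761e+00]
dp [12.395  0.662 -0.306] rot [ 0.082 -0.053 14.339]
```

View pics/t4.png

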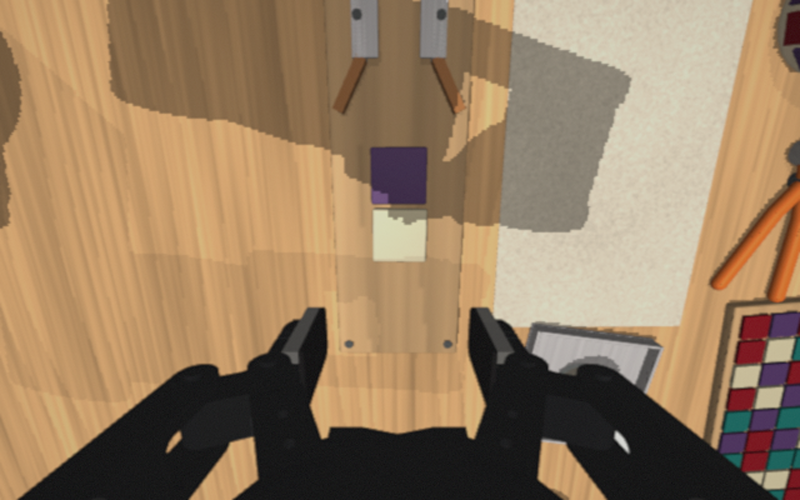

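Both tiles lie aligned in the lane, purple at (399,176) and cream at (400,235), with the slot centre at column 399. Fetching the push stick.

Request:
{"method": "play_rows", "body": {"dp": [[0.8,0.06,0],[1.7,0.13,0],[2.6,0.2,0],[3.5,0.27,0],[4.3,0.33,0]], "rot": [[0,0,0],[0,0,0],[0,0,0],[0,0,0],[0,0,0]], "fingers": 0.65}}

```text
clock: 23.68
eef_pos: [480.3, 88.9, 179.5]
tcp_rot: [3.141, -0.0, 1.561]
contact_force: [-0.3, -0.1, -0.2]
opening: 0.651
grasp_force: 0.0
```

Request:
{"method": "play_rows", "body": {"dp": [[0.9,0.06,0],[1.8,0.13,0],[2.7,0.2,0],[3.6,0.27,0],[4.4,0.33,0]], "rot": [[0,0,0],[0,0,0],[0,0,0],[0,0,0],[0,0,0]]}}

```text
clock: 24.1
eef_pos: [495.0, 265.1, 179.3]
tcp_rot: [-3.142, -0.0, 1.562]
contact_force: [0.1, -0.7, 0.4]
opening: 0.65
grasp_force: 0.0
```

Request:
{"method": "play_rows", "body": {"dp": [[0.8,0.06,0],[1.6,0.12,0],[2.4,0.18,0],[3.2,0.24,0],[3.7,0.28,0]], "rot": [[0,0,1],[0,0,2],[0,0,3],[0,0,4],[0,0,4.8]]}}

```text
clock: 24.52
eef_pos: [507.6, 413.7, 179.1]
tcp_rot: [-3.141, -0.001, 1.055]
contact_force: [-0.3, -0.0, -0.4]
opening: 0.647
grasp_force: 0.0
```

Request:
{"method": "play_rows", "body": {"dp": [[0,0,0],[0,0,0],[0,0,0],[0,0,0],[0,0,0]], "rot": [[0,0,1],[0,0,2],[0,0,3],[0,0,4],[0,0,4.8]]}}

```text
clock: 24.93
eef_pos: [507.5, 410.7, 178.9]
tcp_rot: [3.141, 0.001, 0.551]
contact_force: [-0.7, -1.2, -0.4]
opening: 0.648
grasp_force: 0.0
```

Request:
{"method": "play_rows", "body": {"dp": [[0,0,0],[0,0,0],[0,0,0],[0,0,0],[0,0,0]], "rot": [[0,0,1],[0,0,2],[0,0,3],[0,0,4],[0,0,4.3]]}}

```text
clock: 25.35
eef_pos: [507.6, 410.6, 179.0]
tcp_rot: [3.141, 0.0, 0.1]
contact_force: [-0.8, 0.0, 0.5]
opening: 0.65
grasp_force: 0.0
```

```bash
python3 - <<'E'
from h import *
f,c,st=shot('wrist');print(st['eef_pos'],st['tcp_rot']); pickle.dump((f,c,st),open('pics/t5.pkl','wb'))
crop(f,'t5.png',0,0,640,400,1.25)
go([511,410.5,120],0.105)
E
```

```text
[507.57527816 410.61470792 179.03227919] [3.14126800e+00 4.99635493e-04 9.99159571e-02]
dp [0.086 0.01  1.476] rot [ 0.004  0.005 -0.035]
```

View pics/t5.png

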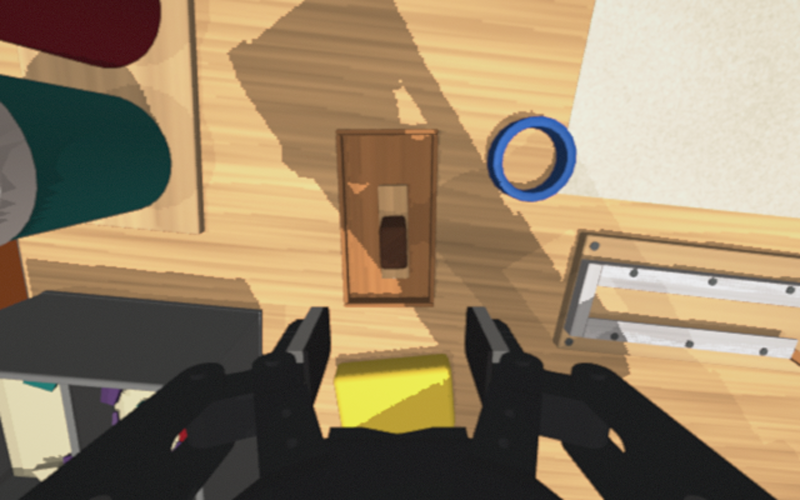

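```bash
python3 - <<'E'
from h import *
f,c,st=pickle.load(open('pics/t5.pkl','rb'))
W=lambda u,v,z:p2w(c,((u+.5)/1.25-.5,(v+.5)/1.25-.5),z).round(1)[:2]
for n,a in dict(bTL=(382,229,67),bTR=(405,229,67),bBR=(407,269,67),bBL=(379,268,67),sTL=(378,186,18),sTR=(407,186,18),sBR=(408,277,18),sBL=(379,276,18),t1=(336,129,20),t2=(438,129,20),t3=(433,305,20),t4=(346,305,20)).items():print(n,W(*a))
E
```

```text
bTL [522.9 422.4]
bTR [524.5 406.3]
bBR [495.2 401.7]
bBL [493.9 422. ]
sTL [547.4 429.7]
sTR [549.7 406.3]
sBR [472. 397.]
sBL [470.4 422.2]
t1 [587.7 465.7]
t2 [595.6 387.2]
t3 [448.8 372.3]
t4 [441.1 448.9]
```

Request:
{"method": "play_rows", "body": {"dp": [[0.07,-0.05,0.9],[0.07,-0.05,1.8],[0.07,-0.05,2.7],[0.07,-0.05,3.3],[0.07,-0.05,3.5]], "rot": [[0,0,0],[0,0,0],[0,0,0],[0,0,0],[0,0,0]]}}

```text
clock: 25.82
eef_pos: [507.9, 411.1, 34.9]
tcp_rot: [3.138, 0.006, 0.107]
contact_force: [-0.1, -0.6, -0.7]
opening: 0.65
grasp_force: 0.0
```

Request:
{"method": "play_rows", "body": {"dp": [[0,0,0],[0,0,0],[0,0,0],[0,0,0]], "rot": [[0,0,0],[0,0,0],[0,0,0],[0,0,0]]}}

```text
clock: 26.15
eef_pos: [511.5, 414.0, 41.6]
tcp_rot: [-3.14, -0.003, 0.106]
contact_force: [0.7, 0.2, -0.3]
opening: 0.649
grasp_force: 0.0
```

```bash
python3 - <<'E'
from h import *
print(telemetry.sense()['eef_pos'],telemetry.sense()['tcp_rot'],telemetry.sense()['contact_force'])
go([510.5,412.5,24],0.107)
E
```

```text
[511.47922908 413.96848724  41.56798294] [-3.13979812e+00 -2.77477150e-03  1.06296082e-01] [ 0.65512773  0.2442017  -0.26756349]
dp [-0.029  0.035  0.439] rot [-0.017 -0.027 -0.007]
```

Request:
{"method": "play_rows", "body": {"dp": [[0,0.02,0.2],[0,0.02,0.44],[0,0.02,0.44],[0,0.02,0.44]], "rot": [[0,0,0],[0,0,0],[0,0,0],[0,0,0]]}}

```text
clock: 26.48
eef_pos: [509.8, 411.8, 21.0]
tcp_rot: [3.141, 0.001, 0.106]
contact_force: [-0.1, -0.1, 0.1]
opening: 0.649
grasp_force: 0.0
```

Request:
{"method": "play_rows", "body": {"dp": [[0,0,0],[0,0,0],[0,0,0],[0,0,0],[0,0,0]], "rot": [[0,0,0],[0,0,0],[0,0,0],[0,0,0],[0,0,0]], "fingers": 0.1, "grip_force": 50}}

```text
clock: 26.9
eef_pos: [510.6, 412.4, 22.2]
tcp_rot: [-3.141, -0.001, 0.106]
contact_force: [-0.2, 0.1, 1.4]
opening: 0.226
grasp_force: 49.4
```

Request:
{"method": "play_rows", "body": {"dp": [[0,0,0],[0,0,0]], "rot": [[0,0,0],[0,0,0]]}}

```text
clock: 27.07
eef_pos: [510.6, 412.4, 22.1]
tcp_rot: [-3.141, -0.001, 0.106]
contact_force: [-0.3, 0.4, 2.4]
opening: 0.224
grasp_force: 49.4
```

Request:
{"method": "play_rows", "body": {"dp": [[0,0,-0.3],[0,0,-0.8],[0,0,-1.4],[0,0,-1.9],[0,0,-2.3]], "rot": [[0,0,0],[0,0,0],[0,0,0],[0,0,0],[0,0,0]]}}

```text
clock: 27.48
eef_pos: [510.6, 412.5, 116.3]
tcp_rot: [-3.141, -0.001, 0.106]
contact_force: [0.6, 0.1, -1.2]
opening: 0.229
grasp_force: 49.1
```

```bash
python3 - <<'E'
from h import *
print(telemetry.sense()['eef_pos'],telemetry.sense()['opening'])
go([465.6,-156,110],np.pi/2-.0087)
E
```

```text
[510.64770805 412.46925264 116.2525815 ] 0.2287495531885586
dp [-2.625 14.013  0.144] rot [ 2.0000e-03 -1.3000e-02 -1.3904e+01]
```

Request:
{"method": "play_rows", "body": {"dp": [[-0.15,0.8,0],[-0.33,1.75,0],[-0.5,2.7,0],[-0.69,3.7,0],[-0.88,4.67,0]], "rot": [[0,0,0],[0,0,0],[0,0,0],[0,0,0],[0,0,0]]}}

```text
clock: 27.9
eef_pos: [494.5, 221.1, 114.5]
tcp_rot: [3.142, -0.0, 0.107]
contact_force: [-0.0, 0.2, -0.2]
opening: 0.226
grasp_force: 49.2
```

Request:
{"method": "play_rows", "body": {"dp": [[-0.18,0.94,0],[-0.35,1.88,0],[-0.52,2.82,0],[-0.7,3.76,0],[-0.88,4.67,0]], "rot": [[0,0,0],[0,0,0],[0,0,0],[0,0,0],[0,0,0]]}}

```text
clock: 28.32
eef_pos: [479.5, 31.5, 114.6]
tcp_rot: [3.142, -0.001, 0.106]
contact_force: [0.8, 0.1, -1.5]
opening: 0.231
grasp_force: 49.2
```

Request:
{"method": "play_rows", "body": {"dp": [[-0.18,0.94,0],[-0.35,1.88,0],[-0.52,2.82,0],[-0.7,3.76,0],[-0.88,4.67,0]], "rot": [[0,0,-0.9],[0,0,-1.9],[0,0,-2.9],[0,0,-3.8],[0,0,-4.7]]}}

```text
clock: 28.73
eef_pos: [464.3, -158.2, 114.6]
tcp_rot: [3.141, -0.0, 0.603]
contact_force: [0.8, 0.9, -0.0]
opening: 0.224
grasp_force: 49.1
```

Request:
{"method": "play_rows", "body": {"dp": [[0,0,0],[0,0,0],[0,0,0],[0,0,0],[0,0,0]], "rot": [[0,0,-1],[0,0,-2],[0,0,-3],[0,0,-4],[0,0,-4.7]]}}

```text
clock: 29.15
eef_pos: [464.6, -156.4, 114.4]
tcp_rot: [3.141, -0.0, 1.096]
contact_force: [-0.4, 0.3, -0.8]
opening: 0.227
grasp_force: 49.2
```

Request:
{"method": "play_rows", "body": {"dp": [[0,0,0],[0,0,0],[0,0,0],[0,0,0],[0,0,0]], "rot": [[0,0,-1],[0,0,-2],[0,0,-3],[0,0,-4],[0,0,-4.5]]}}

```text
clock: 29.57
eef_pos: [464.6, -156.2, 114.5]
tcp_rot: [3.141, 0.0, 1.568]
contact_force: [0.9, 0.2, -0.2]
opening: 0.226
grasp_force: 49.2
```

```bash
python3 - <<'E'
from h import *
st=telemetry.sense();print(st['eef_pos'],st['tcp_rot'],st['opening'])
go([465.6,-156,90],np.pi/2-.0087)
f,c,st=shot('scene')
crop(f,'t6.png',270,150,180,120,4.4); pickle.dump(f,open('pics/t6.pkl','wb'))
f0=pickle.load(open('pics/t4.pkl','rb'))
fw,cw,sw=shot('wrist')
# tiles seen in wrist (lane): colour samples at expected spots
for n,X in dict(purple=(466.4,-35,23),cream=(466.2,-85,23)).items():
    u=w2p(cw,X);print(n,u.round(),fw['color'][int(u[1]),int(u[0])] if 0<u[0]<640 and 0<u[1]<400 else None)
E
```

```text
[ 464.61498318 -156.16273181  114.45110203] [3.14146558e+00 3.06448909e-05 1.56754057e+00] 0.22644424946555236
dp [0.004 0.025 0.611] rot [0.001 0.    0.052]
purple [320.  44.] [73 55 84]
cream [319. 117.] [144 116  84]
```

```bash
python3 - <<'E'
from h import *
fw,cw,sw=shot('wrist')
print('shoe front',w2p(cw,(465,-116,110)).round(),w2p(cw,(465,-116,96)).round())
for v in range(30,150,6): print(v,[fw['color'][v,u].tolist() for u in (300,319,340)])
f=pickle.load(open('pics/t6.pkl','rb'));c=cam(f)
f1=pickle.load(open('pics/scene0.pkl','rb'))
for n,X in dict(purple=(466.4,-35,23),cream=(466.2,-85,23),cr_e=(480,-85,23),off=(466,-120,15)).items():
    u=w2p(c,X);print(n,u.round(),f['color'][int(u[1]),int(u[0])],f1['color'][int(u[1]),int(u[0])])
E
```

```text
shoe front [317. 180.] [317. 175.]
30 [[73, 55, 84], [73, 55, 84], [73, 54, 83]]
36 [[73, 54, 83], [73, 55, 84], [72, 53, 83]]
42 [[75, 56, 85], [73, 55, 85], [74, 56, 84]]
48 [[73, 55, 84], [74, 55, 84], [73, 54, 84]]
54 [[72, 55, 84], [73, 55, 84], [74, 56, 86]]
60 [[72, 52, 82], [74, 56, 86], [74, 54, 84]]
66 [[73, 55, 83], [73, 55, 84], [74, 55, 85]]
72 [[73, 54, 84], [73, 55, 84], [75, 57, 86]]
78 [[58, 43, 68], [58, 42, 68], [59, 43, 69]]
84 [[140, 113, 83], [144, 118, 85], [128, 103, 75]]
90 [[140, 113, 81], [144, 116, 83], [128, 104, 76]]
96 [[139, 113, 82], [145, 118, 85], [128, 103, 75]]
102 [[139, 113, 82], [145, 117, 85], [128, 104, 77]]
108 [[139, 112, 82], [145, 117, 85], [128, 104, 76]]
114 [[138, 112, 82], [144, 116, 84], [128, 102, 75]]
120 [[137, 113, 81], [144, 117, 85], [129, 104, 76]]
126 [[138, 111, 82], [145, 117, 85], [136, 111, 81]]
132 [[138, 111, 81], [145, 118, 85], [137, 111, 81]]
138 [[138, 111, 81], [145, 117, 85], [136, 111, 80]]
144 [[138, 112, 82], [145, 117, 86], [137, 111, 80]]
purple [337. 191.] [88 69 83] [127  67  57]
cream [325. 184.] [156 130  97] [226 189 138]
cr_e [321. 186.] [150 123  92] [228 194 142]
off [317. 182.] [170 139 104] [144 126 102]
```

```bash
python3 - <<'E'
from h import *
fw,cw,sw=shot('wrist');pickle.dump((fw,cw,sw),open('pics/t7.pkl','wb'))
fs=optics.grab_frame('side')
g=lambda f:cv2.cvtColor(f['color'],cv2.COLOR_RGB2BGR)
o=np.zeros((600,800,3),np.uint8)
o[:400,:640]=g(fw); o[400:,:400]=cv2.resize(g(pickle.load(open('pics/t6.pkl','rb')))[150:250,230:430],None,fx=2,fy=2); o[400:,400:]=cv2.resize(g(fs)[150:300,230:530],(400,200))
cv2.imwrite('pics/t7.png',o)
E
```

```text
(no output)
```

View pics/t7.png

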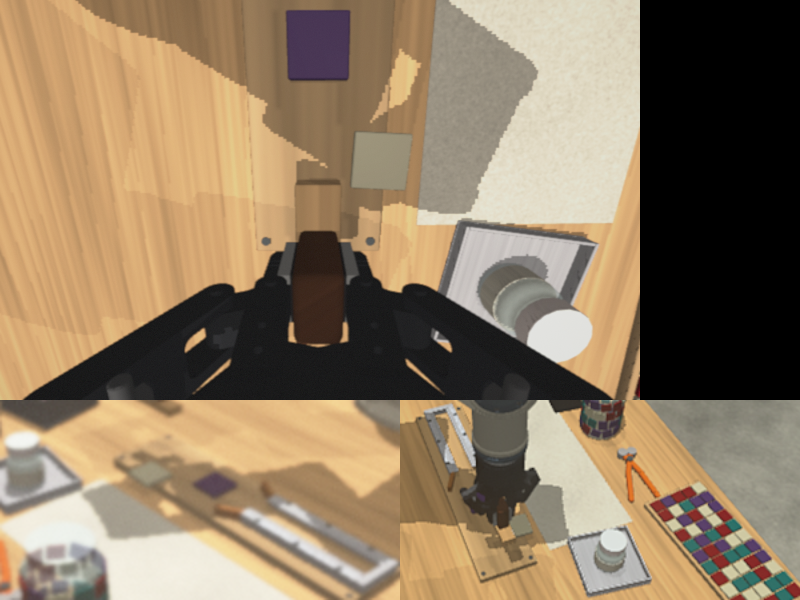

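The cream tile has been knocked sideways, to about (382,161) in the wrist view, over the board edge side. Purple is still in the lane at (318,45). I'll measure cream and nudge it back into the lane with the side of the stick's shoe.

```bash
python3 - <<'E'
from pt import *
f,c,st=pickle.load(open('pics/t7.pkl','rb'))
px=[(356,132),(412,134),(408,189),(352,187)]
for z in (23,8):
    corners(c,px,z);print([p2w(c,p,z)[:2].round(1).tolist() for p in px])
corners(c,[(287,11),(350,10),(349,79),(288,78)],23)
print('board edge',p2w(c,(419,60),15).round(1),p2w(c,(385,240),15).round(1))
E
```

```text
centre [ 516.1 -118.9] angles [87.4  0.2 87.3 87.2] len [43.3, 43.6, 45.6, 43.4]
[[495.0, -96.2], [538.3, -98.2], [538.4, -141.7], [492.9, -139.6]]
centre [ 519.4 -121. ] angles [87.4  0.2 87.3 87.2] len [46.1, 46.3, 48.5, 46.2]
[[496.9, -96.9], [542.9, -99.0], [543.1, -145.3], [494.6, -143.0]]
centre [466.7 -35.9] angles [ 0.2  0.2 88.5 88.7] len [43.7, 44.3, 44.8, 43.0]
board edge [541.7 -44.7  15. ] [ 524.  -189.7   15. ]
```

Request:
{"method": "play_rows", "body": {"dp": [[0.2,0.5,0],[0.4,1.1,0],[0.7,1.75,0],[0.93,2.34,0],[0.93,2.34,0]], "rot": [[0,0,0.05],[0,0,0.05],[0,0,0.05],[0,0,0.05],[0,0,0.05]]}}

```text
clock: 30.23
eef_pos: [563.3, -118.7, 114.5]
tcp_rot: [3.137, 0.0, 1.556]
contact_force: [0.3, 0.4, -0.4]
opening: 0.228
grasp_force: 49.3
```

Request:
{"method": "play_rows", "body": {"dp": [[0,0,0.5],[0,0,1],[0,0,1.4],[0,0,1.7],[0,0,1.7]], "rot": [[0,0,0],[0,0,0],[0,0,0],[0,0,0],[0,0,0]]}}

```text
clock: 30.65
eef_pos: [556.6, -119.6, 43.6]
tcp_rot: [-3.137, -0.001, 1.556]
contact_force: [-0.0, 0.6, -1.5]
opening: 0.227
grasp_force: 49.3
```

Request:
{"method": "play_rows", "body": {"dp": [[0,0,0],[0,0,0],[0,0,0]], "rot": [[0,0,0],[0,0,0],[0,0,0]]}}

```text
clock: 30.9
eef_pos: [559.4, -120.1, 46.9]
tcp_rot: [3.14, 0.0, 1.556]
contact_force: [-0.4, -1.0, -0.5]
opening: 0.229
grasp_force: 49.3
```

```bash
python3 - <<'E'
from pt import *
st=telemetry.sense();print(st['eef_pos'],st['tcp_rot'],st['contact_force'])
go([558,-119,35],np.pi/2-.0087)
E
```

```text
[ 559.39370334 -120.09296274   46.91331813] [3.13992696e+00 3.35068170e-04 1.55616468e+00] [-0.37154602 -1.04728603 -0.51516819]
dp [ 0.027 -0.036  0.298] rot [ 0.016  0.003 -0.057]
```

Request:
{"method": "play_rows", "body": {"dp": [[0,0,0.15],[0,0,0.29],[0,0,0.29],[0,0,0.29],[0,0,0.29]], "rot": [[0,0,-0.06],[0,0,-0.06],[0,0,-0.06],[0,0,-0.06],[0,0,-0.06]]}}

```text
clock: 31.32
eef_pos: [558.6, -119.8, 34.2]
tcp_rot: [-3.141, -0.0, 1.563]
contact_force: [0.9, 0.0, -0.2]
opening: 0.227
grasp_force: 49.3
```

Request:
{"method": "play_rows", "body": {"dp": [[0,-0.1,0],[0,-0.2,0],[0,-0.3,0],[0,-0.4,0],[0,-0.5,0]], "rot": [[0,0,0],[0,0,0],[0,0,0],[0,0,0],[0,0,0]]}}

```text
clock: 31.73
eef_pos: [538.1, -119.7, 34.3]
tcp_rot: [3.142, -0.0, 1.563]
contact_force: [-0.0, -0.5, -0.5]
opening: 0.231
grasp_force: 49.3
```

```bash
python3 - <<'E'
from pt import *
st=telemetry.sense();print(st['eef_pos'],st['tcp_rot'],st['contact_force'])
go([500.7,-119,35],np.pi/2-.0087)
E
```

```text
[ 538.12751573 -119.66458825   34.31334574] [ 3.14158138e+00 -9.77624115e-06  1.56272038e+00] [-0.02405963 -0.53774526 -0.50572497]
dp [ 0.009 -0.936 -0.017] rot [ 0.    -0.     0.006]
```

Request:
{"method": "play_rows", "body": {"dp": [[0,-0.1,0],[0,-0.2,0],[0,-0.3,0],[0,-0.4,0],[0,-0.5,0]], "rot": [[0,0,0],[0,0,0],[0,0,0],[0,0,0],[0,0,0]]}}

```text
clock: 32.15
eef_pos: [518.3, -119.5, 34.3]
tcp_rot: [3.142, 0.0, 1.563]
contact_force: [-0.7, 0.2, -0.2]
opening: 0.229
grasp_force: 49.3
```

Request:
{"method": "play_rows", "body": {"dp": [[0,-0.1,0],[0,-0.2,0],[0,-0.3,0],[0,-0.37,0],[0,-0.43,0]], "rot": [[0,0,0],[0,0,0],[0,0,0],[0,0,0],[0,0,0]]}}

```text
clock: 32.57
eef_pos: [501.0, -119.4, 34.2]
tcp_rot: [-3.141, -0.0, 1.563]
contact_force: [1.3, 0.4, -0.2]
opening: 0.229
grasp_force: 49.3
```

Request:
{"method": "play_rows", "body": {"dp": [[0,0,0],[0,0,0],[0,0,0]], "rot": [[0,0,0],[0,0,0],[0,0,0]]}}

```text
clock: 32.82
eef_pos: [501.7, -119.4, 34.3]
tcp_rot: [3.141, 0.0, 1.563]
contact_force: [-0.3, -0.2, -1.2]
opening: 0.228
grasp_force: 49.3
```

```bash
python3 - <<'E'
from pt import *
st=telemetry.sense();print(st['eef_pos'],st['tcp_rot'],st['contact_force'])
f,c,st=shot('wrist')
for X in [(466,-97),(466,-104),(466,-112),(466,-119),(466,-128),(466,-137),(466,-145),(448,-119),(442,-119),(438,-119),(484,-119),(520,-119)]:
    u=w2p(c,(*X,23));print(X,u.round(),f['color'][int(u[1]),int(u[0])] if 0<u[1]<400 else '')
E
```

```text
[ 501.65813409 -119.41585164   34.28103814] [3.14139158e+00 4.50983107e-05 1.56271673e+00] [-0.26920293 -0.24988468 -1.23111212]
(466, -97) [252. 210.] [134 125 104]
(466, -104) [253. 222.] [160 151 126]
(466, -112) [254. 236.] [156 148 121]
(466, -119) [254. 247.] [149 141 117]
(466, -128) [256. 262.] [229 220 186]
(466, -137) [257. 276.] [226 218 182]
(466, -145) [257. 288.] [28 28 28]
(448, -119) [223. 247.] [231 223 190]
(442, -119) [212. 248.] [203 163 117]
(438, -119) [205. 248.] [213 172 123]
(484, -119) [286. 247.] [84 81 79]
(520, -119) [350. 247.] [81 80 78]
```

Request:
{"method": "play_rows", "body": {"dp": [[0,-0.03,0],[0,-0.03,0],[0,0.1,0],[0,0.2,0],[0,0.2,0]], "rot": [[0,0,0],[0,0,0],[0,0,0],[0,0,0],[0,0,0]]}}

```text
clock: 33.28
eef_pos: [510.9, -119.6, 34.4]
tcp_rot: [3.14, 0.0, 1.563]
contact_force: [-0.2, -0.7, -1.0]
opening: 0.228
grasp_force: 49.3
```

Request:
{"method": "play_rows", "body": {"dp": [[0,0,-0.3],[0,0,-0.7],[0,0,-1.1],[0,0,-1.5],[0,0,-1.5]], "rot": [[0,0,0],[0,0,0],[0,0,0],[0,0,0],[0,0,0]]}}

```text
clock: 33.7
eef_pos: [511.4, -119.8, 96.8]
tcp_rot: [3.137, 0.001, 1.563]
contact_force: [0.8, 0.6, -0.3]
opening: 0.229
grasp_force: 49.3
```

```bash
python3 - <<'E'
from pt import *
st=telemetry.sense();print(st['eef_pos'],st['tcp_rot'])
go([465.3,-188,94],np.pi/2-.0087)
E
```

```text
[ 511.39274372 -119.84077742   96.81283894] [3.13740133e+00 9.54163861e-04 1.56284922e+00]
dp [-1.713 -1.139  0.067] rot [0.04  0.009 0.007]
```

Request:
{"method": "play_rows", "body": {"dp": [[-0.5,-0.35,0],[-1.0,-0.7,0],[-1.71,-1.14,0],[-1.71,-1.14,0],[-1.71,-1.14,0]], "rot": [[0,0,0],[0,0,0],[0,0,0],[0,0,0],[0,0,0]]}}

```text
clock: 34.12
eef_pos: [462.4, -188.4, 93.6]
tcp_rot: [-3.141, -0.0, 1.56]
contact_force: [0.3, 0.4, -0.5]
opening: 0.229
grasp_force: 49.4
```

Request:
{"method": "play_rows", "body": {"dp": [[0,0,0],[0,0,0],[0,0,0]], "rot": [[0,0,0],[0,0,0],[0,0,0]]}}

```text
clock: 34.37
eef_pos: [463.8, -186.8, 94.0]
tcp_rot: [3.142, -0.0, 1.564]
contact_force: [0.3, -0.8, -0.5]
opening: 0.232
grasp_force: 49.4
```

```bash
python3 - <<'E'
from pt import *
go([465.3,-188,34.5],np.pi/2-.0087)
f,c,st=shot('wrist'); print(st['eef_pos'])
h=f['color'].astype(int)
# cream mask: low saturation bright-ish ; print row/col transitions around the tile
hs=cv2.cvtColor(f['color'],cv2.COLOR_RGB2HSV).astype(int)
m=((hs[...,1]<62)&(hs[...,2]>110)).astype(np.uint8)
m=cv2.morphologyEx(m,cv2.MORPH_OPEN,np.ones((5,5)))
for q in cv2.findContours(m,cv2.RETR_EXTERNAL,cv2.CHAIN_APPROX_NONE)[0]:
    if cv2.contourArea(q)<600: continue
    w=np.array([p2w(c,p[0],23)[:2] for p in q],np.float32)
    print('cream?',np.round(np.hstack(cv2.minAreaRect(w)),1))
m=((hs[...,0]>120)&(hs[...,0]<155)&(hs[...,1]>60)).astype(np.uint8)
for q in cv2.findContours(m,cv2.RETR_EXTERNAL,cv2.CHAIN_APPROX_NONE)[0]:
    if cv2.contourArea(q)<600: continue
    w=np.array([p2w(c,p[0],23)[:2] for p in q],np.float32)
    print('purple?',np.round(np.hstack(cv2.minAreaRect(w)),1))
E
```

```text
dp [-0.03   0.037  1.488] rot [ 0.    -0.001  0.016]
[ 463.80908696 -186.8032882    94.03988754]
cream? [ 656.9 -245.9  121.9  155.2   81.4]
cream? [ 465.8 -119.2   43.7   43.9   89.6]
cream? [ 625.5 -110.2  157.3  129.1    0. ]
purple? [466.1 -52.   13.9  43.6  89.6]
```

Request:
{"method": "play_rows", "body": {"dp": [[-0.03,0.04,0.5],[-0.03,0.04,1.0],[-0.03,0.04,1.4],[-0.03,0.04,1.49],[-0.03,0.04,1.49]], "rot": [[0,0,0],[0,0,0],[0,0,0],[0,0,0],[0,0,0]]}}

```text
clock: 34.83
eef_pos: [464.6, -187.9, 34.0]
tcp_rot: [-3.14, -0.001, 1.564]
contact_force: [0.3, -0.2, -1.3]
opening: 0.225
grasp_force: 49.4
```

Request:
{"method": "play_rows", "body": {"dp": [[0,0,0],[0,0,0],[0,0,0]], "rot": [[0,0,0],[0,0,0],[0,0,0]]}}

```text
clock: 35.08
eef_pos: [465.4, -188.6, 35.1]
tcp_rot: [3.141, 0.0, 1.563]
contact_force: [0.6, 0.2, -1.4]
opening: 0.229
grasp_force: 49.4
```

```bash
python3 - <<'E'
from pt import *
st=telemetry.sense();print(st['eef_pos'],st['tcp_rot'],st['contact_force'])
go([466.2,-70,34.5],np.pi/2-.0087)
E
```

```text
[ 465.35522864 -188.61552645   35.07145693] [3.14087368e+00 2.75392764e-04 1.56316692e+00] [ 0.61142718  0.24623786 -1.3875025 ]
dp [ 2.965e+00 -2.000e-03  1.300e-02] rot [0.007 0.003 0.01 ]
```

Request:
{"method": "play_rows", "body": {"dp": [[0.2,0,0.01],[0.5,0,0.02],[0.8,0,0.02],[1.1,0,0.02],[1.4,0,0.02]], "rot": [[0,0,0],[0,0,0],[0,0,0],[0,0,0],[0,0,0]]}}

```text
clock: 35.5
eef_pos: [465.2, -131.1, 33.9]
tcp_rot: [-3.141, -0.0, 1.563]
contact_force: [0.3, -0.5, -0.5]
opening: 0.228
grasp_force: 49.4
```

Request:
{"method": "play_rows", "body": {"dp": [[0.3,0,0],[0.6,0,0],[0.9,0,0],[1.2,0,0],[1.4,0,0]], "rot": [[0,0,0],[0,0,0],[0,0,0],[0,0,0],[0,0,0]]}}

```text
clock: 35.92
eef_pos: [465.7, -75.2, 33.8]
tcp_rot: [-3.141, -0.0, 1.563]
contact_force: [0.5, -0.9, -0.3]
opening: 0.227
grasp_force: 49.4
```

```bash
python3 - <<'E'
from pt import *
st=telemetry.sense();print(st['eef_pos'],st['tcp_rot'],st['contact_force'])
go([467,20,34.5],np.pi/2-.0087)
f,c,st=shot('wrist')
hs=cv2.cvtColor(f['color'],cv2.COLOR_RGB2HSV).astype(int)
for n,m in dict(cream=(hs[...,1]<62)&(hs[...,2]>110),purple=(hs[...,0]>120)&(hs[...,0]<155)&(hs[...,1]>60)).items():
  m=cv2.morphologyEx(m.astype(np.uint8),cv2.MORPH_OPEN,np.ones((5,5)))
  for q in cv2.findContours(m,cv2.RETR_EXTERNAL,cv2.CHAIN_APPROX_NONE)[0]:
    if cv2.contourArea(q)<300: continue
    w=np.array([p2w(c,p[0],23)[:2] for p in q],np.float32)
    print(n,np.round(np.hstack(cv2.minAreaRect(w)),1))
E
```

```text
[465.72688028 -75.16572724  33.84445497] [-3.14148612e+00 -1.07317572e-04  1.56332658e+00] [ 0.47338932 -0.86292882 -0.26514382]
dp [ 2.379  0.014 -0.016] rot [-0.001 -0.001  0.012]
cream [466.  -14.3  43.7  43.9  89.6]
cream [587.2 -62.1 108.  231.6  16.5]
purple [466.9  27.5  38.   43.8  89.6]
```

Request:
{"method": "play_rows", "body": {"dp": [[0.25,0.01,0],[0.5,0.01,0],[0.75,0.01,0],[1.0,0.02,0],[1.25,0.02,0]], "rot": [[0,0,0],[0,0,0],[0,0,0],[0,0,0],[0,0,0]]}}

```text
clock: 36.38
eef_pos: [467.0, -25.8, 33.8]
tcp_rot: [3.142, -0.0, 1.563]
contact_force: [0.4, 0.0, -1.2]
opening: 0.228
grasp_force: 49.4
```

Request:
{"method": "play_rows", "body": {"dp": [[0.25,0,0],[0.5,0,0],[0.75,0,0],[1.0,0,0],[1.15,0,0]], "rot": [[0,0,0],[0,0,0],[0,0,0],[0,0,0],[0,0,0]]}}

```text
clock: 36.8
eef_pos: [467.4, 20.6, 33.9]
tcp_rot: [3.142, -0.0, 1.563]
contact_force: [0.3, -0.6, -0.6]
opening: 0.23
grasp_force: 49.4
```

```bash
python3 - <<'E'
from pt import *
st=telemetry.sense();print(st['eef_pos'],st['tcp_rot'],st['contact_force'])
go([467.7,105,34.2],np.pi/2-.0087)
f,c,st=shot('wrist')
hs=cv2.cvtColor(f['color'],cv2.COLOR_RGB2HSV).astype(int)
for n,m in dict(rail=(hs[...,1]<45)&(hs[...,2]>80)).items():
  m=cv2.morphologyEx(m.astype(np.uint8),cv2.MORPH_OPEN,np.ones((3,3)))
  for v in (40,70,100,130,160):
    if v<400:
      r_=np.flatnonzero(np.diff(m[v].astype(int)));print(v,[(int(u),p2w(c,(u+.5,v),29)[:2].round(1).tolist()) for u in r_ if 200<u<440])
E
```

```text
[467.38190505  20.5570409   33.85903944] [ 3.14155183e+00 -1.00277205e-04  1.56319803e+00] [ 0.33696215 -0.56590673 -0.60995603]
dp [ 2.111 -0.008 -0.008] rot [ 0.    -0.001  0.011]
40 [(241, [434.2, 124.9]), (284, [453.5, 124.8]), (349, [482.7, 124.6]), (392, [501.9, 124.4])]
70 [(243, [434.2, 112.6]), (285, [453.5, 112.4]), (348, [482.5, 112.2]), (390, [501.8, 112.0])]
100 [(245, [434.1, 99.5]), (285, [453.0, 99.4]), (347, [482.3, 99.2]), (388, [501.7, 99.0])]
130 [(246, [433.5, 85.8]), (286, [453.0, 85.6]), (346, [482.1, 85.4]), (386, [501.5, 85.3])]
160 [(248, [433.5, 71.2]), (287, [452.9, 71.1]), (346, [482.4, 70.9]), (384, [501.3, 70.7])]
```

Request:
{"method": "play_rows", "body": {"dp": [[0.25,0,0],[0.5,0,0],[0.75,0,0],[1.0,0.005,0],[1.25,0.01,0]], "rot": [[0,0,0],[0,0,0],[0,0,0],[0,0,0],[0,0,0]]}}

```text
clock: 37.27
eef_pos: [468.2, 70.3, 33.8]
tcp_rot: [3.142, -0.0, 1.563]
contact_force: [0.8, -0.6, -1.2]
opening: 0.229
grasp_force: 49.5
```

Request:
{"method": "play_rows", "body": {"dp": [[0.15,0,0],[0.3,0,0],[0.45,0,0],[0.6,0,0],[0.7,0,0]], "rot": [[0,0,0],[0,0,0],[0,0,0],[0,0,0],[0,0,0]]}}

```text
clock: 37.68
eef_pos: [468.5, 97.9, 33.9]
tcp_rot: [3.142, -0.0, 1.563]
contact_force: [1.3, 0.5, -0.5]
opening: 0.23
grasp_force: 49.5
```

Request:
{"method": "play_rows", "body": {"dp": [[0.05,0,0],[0.1,0,0],[0.15,0,0]], "rot": [[0,0,0],[0,0,0],[0,0,0]]}}

```text
clock: 37.93
eef_pos: [468.4, 103.3, 33.8]
tcp_rot: [-3.142, 0.0, 1.563]
contact_force: [0.5, -1.1, 0.2]
opening: 0.228
grasp_force: 49.5
```

Feeling for the end stop now in small steps.

Request:
{"method": "play_rows", "body": {"dp": [[0.03,0,0],[0.05,0,0],[0.08,0,0],[0.08,0,0]], "rot": [[0,0,0],[0,0,0],[0,0,0],[0,0,0]]}}

```text
clock: 38.27
eef_pos: [468.5, 106.5, 33.9]
tcp_rot: [3.142, -0.0, 1.563]
contact_force: [-0.9, -0.9, -1.0]
opening: 0.23
grasp_force: 49.5
```

Request:
{"method": "play_rows", "body": {"dp": [[0.02,0,0],[0.04,0,0],[0.04,0,0]], "rot": [[0,0,0],[0,0,0],[0,0,0]]}}

```text
clock: 38.52
eef_pos: [468.5, 108.2, 33.8]
tcp_rot: [-3.142, -0.0, 1.563]
contact_force: [0.1, -0.2, -1.3]
opening: 0.224
grasp_force: 49.5
```

Request:
{"method": "play_rows", "body": {"dp": [[0.02,0,0],[0.04,0,0],[0.04,0,0]], "rot": [[0,0,0],[0,0,0],[0,0,0]]}}

```text
clock: 38.77
eef_pos: [468.5, 109.8, 33.8]
tcp_rot: [3.142, -0.0, 1.563]
contact_force: [-1.0, -0.1, -1.2]
opening: 0.229
grasp_force: 49.5
```

Request:
{"method": "play_rows", "body": {"dp": [[0.02,0,0],[0.03,0,0],[0.03,0,0]], "rot": [[0,0,0],[0,0,0],[0,0,0]]}}

```text
clock: 39.02
eef_pos: [468.4, 110.3, 33.9]
tcp_rot: [-3.141, 0.001, 1.563]
contact_force: [0.2, -6.7, 1.7]
opening: 0.226
grasp_force: 49.8
```

Request:
{"method": "play_rows", "body": {"dp": [[0.01,0,0],[0.03,0,0],[0.03,0,0],[0.03,0,0]], "rot": [[0,0,0],[0,0,0],[0,0,0],[0,0,0]]}}

```text
clock: 39.35
eef_pos: [468.4, 110.6, 34.0]
tcp_rot: [-3.141, 0.002, 1.564]
contact_force: [0.7, -13.8, 5.0]
opening: 0.231
grasp_force: 50.2
```

```bash
python3 - <<'E'
from pt import *
f,c,st=shot('wrist');print(st['eef_pos'],st['contact_force'])
for y in range(140,246,4):
    u=w2p(c,(468.6,y,23)); 
    if 0<u[1]<400: print(y,u.round().tolist(),f['color'][int(u[1]),int(u[0])].tolist())
f,c,_=shot('scene')
for y in range(140,246,6):
    u=w2p(c,(468.6,y,23));print('s',y,f['color'][int(round(u[1])),int(round(u[0]))].tolist())
E
```

```text
[468.35507959 110.56354943  34.00064448] [  0.66423528 -13.82773532   5.04855568]
140 [317.0, 197.0] [180, 141, 99]
144 [317.0, 190.0] [179, 140, 97]
148 [317.0, 183.0] [112, 96, 75]
152 [317.0, 175.0] [163, 153, 127]
156 [317.0, 168.0] [165, 156, 129]
160 [317.0, 160.0] [166, 156, 130]
164 [317.0, 153.0] [166, 157, 131]
168 [317.0, 145.0] [166, 157, 130]
172 [317.0, 137.0] [167, 157, 132]
176 [317.0, 129.0] [169, 158, 132]
180 [317.0, 120.0] [168, 159, 133]
184 [317.0, 112.0] [170, 160, 134]
188 [317.0, 103.0] [170, 161, 134]
192 [317.0, 95.0] [164, 155, 129]
196 [317.0, 86.0] [77, 57, 88]
200 [316.0, 77.0] [76, 56, 88]
204 [316.0, 68.0] [78, 59, 90]
208 [316.0, 59.0] [78, 59, 90]
212 [316.0, 49.0] [78, 59, 90]
216 [316.0, 40.0] [79, 59, 91]
220 [316.0, 30.0] [76, 57, 89]
224 [316.0, 21.0] [77, 57, 89]
228 [316.0, 11.0] [77, 57, 88]
232 [316.0, 0.0] [75, 56, 87]
s 140 [154, 124, 90]
s 146 [135, 111, 82]
s 152 [147, 137, 113]
s 158 [156, 147, 121]
s 164 [155, 147, 123]
s 170 [158, 150, 125]
s 176 [157, 148, 123]
s 182 [158, 148, 123]
s 188 [159, 150, 126]
s 194 [143, 134, 116]
s 200 [85, 68, 80]
s 206 [83, 64, 81]
s 212 [86, 67, 83]
s 218 [87, 66, 84]
s 224 [87, 67, 84]
s 230 [96, 74, 95]
s 236 [163, 157, 161]
s 242 [214, 210, 210]
```

The row is seated: cream spans y≈150–194 and purple runs on to the stop, with 14 N push force. Backing off, lifting and returning the stick.

Request:
{"method": "play_rows", "body": {"dp": [[-0.05,0,0],[-0.15,0,0],[-0.3,0,0],[-0.4,0,0],[-0.4,0,0]], "rot": [[0,0,0],[0,0,0],[0,0,0],[0,0,0],[0,0,0]]}}

```text
clock: 39.87
eef_pos: [468.2, 95.4, 33.8]
tcp_rot: [-3.141, 0.0, 1.562]
contact_force: [0.1, 0.6, -0.5]
opening: 0.227
grasp_force: 49.4
```

Request:
{"method": "play_rows", "body": {"dp": [[0,0,-0.3],[0,0,-0.8],[0,0,-1.4],[0,0,-1.9],[0,0,-2.2]], "rot": [[0,0,0],[0,0,0],[0,0,0],[0,0,0],[0,0,0]]}}

```text
clock: 40.28
eef_pos: [469.2, 96.3, 123.8]
tcp_rot: [3.139, -0.001, 1.563]
contact_force: [0.7, -0.2, -0.3]
opening: 0.229
grasp_force: 49.4
```

```bash
python3 - <<'E'
from pt import *
print(telemetry.sense()['eef_pos'])
go([512,413,120],.106)
E
```

```text
[469.18223332  96.27339996 123.80896745]
dp [7.927 1.005 0.102] rot [ 1.2000e-02 -1.9000e-02  1.3909e+01]
```

Request:
{"method": "play_rows", "body": {"dp": [[0.8,0.1,0],[1.6,0.2,0],[2.4,0.3,0],[3.2,0.4,0],[4,0.5,0]], "rot": [[0,0,0],[0,0,0],[0,0,0],[0,0,0],[0,0,0]]}}

```text
clock: 40.7
eef_pos: [489.7, 257.5, 121.9]
tcp_rot: [3.141, -0.0, 1.562]
contact_force: [1.0, -0.7, -1.3]
opening: 0.225
grasp_force: 49.4
```

Request:
{"method": "play_rows", "body": {"dp": [[0.8,0.1,0],[1.6,0.2,0],[2.4,0.3,0],[3.2,0.4,0],[3.93,0.5,0]], "rot": [[0,0,1],[0,0,2],[0,0,3],[0,0,3.9],[0,0,4.7]]}}

```text
clock: 41.12
eef_pos: [510.7, 414.9, 121.6]
tcp_rot: [-3.141, -0.0, 1.066]
contact_force: [0.9, -0.6, -0.4]
opening: 0.232
grasp_force: 49.4
```

Request:
{"method": "play_rows", "body": {"dp": [[0,0,0],[0,0,0],[0,0,0],[0,0,0],[0,0,0]], "rot": [[0,0,1],[0,0,2],[0,0,3],[0,0,4],[0,0,4.7]]}}

```text
clock: 41.53
eef_pos: [510.7, 413.0, 121.5]
tcp_rot: [-3.142, 0.001, 0.573]
contact_force: [0.3, 0.3, -1.2]
opening: 0.231
grasp_force: 49.4
```

Request:
{"method": "play_rows", "body": {"dp": [[0,0,0],[0,0,0],[0,0,0],[0,0,0],[0,0,0]], "rot": [[0,0,1],[0,0,2],[0,0,3],[0,0,4],[0,0,4.5]]}}

```text
clock: 41.95
eef_pos: [510.8, 412.9, 121.6]
tcp_rot: [3.141, 0.0, 0.101]
contact_force: [0.4, -0.2, -1.2]
opening: 0.227
grasp_force: 49.4
```

Request:
{"method": "play_rows", "body": {"dp": [[0,0,0],[0,0,0],[0,0,0]], "rot": [[0,0,0],[0,0,0],[0,0,0]]}}

```text
clock: 42.2
eef_pos: [510.9, 412.9, 121.7]
tcp_rot: [3.142, 0.0, 0.109]
contact_force: [-0.1, -0.3, -2.0]
opening: 0.224
grasp_force: 49.4
```

```bash
python3 - <<'E'
from pt import *
print(telemetry.sense()['eef_pos'],telemetry.sense()['tcp_rot'])
go([513,413.5,24],.106)
E
```

```text
[510.89121992 412.91836852 121.73547874] [3.14153946e+00 1.82714476e-04 1.09124734e-01]
dp [ 0.054 -0.009  2.443] rot [0.001 0.002 0.03 ]
```

Request:
{"method": "play_rows", "body": {"dp": [[0.05,0,0.6],[0.05,0,1.2],[0.05,0,1.8],[0.05,0,2.2],[0.05,0,2.42]], "rot": [[0,0,0],[0,0,0],[0,0,0],[0,0,0],[0,0,0]]}}

```text
clock: 42.62
eef_pos: [511.8, 412.3, 22.7]
tcp_rot: [3.14, 0.003, 0.108]
contact_force: [1.1, -0.1, -0.6]
opening: 0.229
grasp_force: 49.4
```

Request:
{"method": "play_rows", "body": {"dp": [[0,0,0],[0,0,0],[0,0,0]], "rot": [[0,0,0],[0,0,0],[0,0,0]]}}

```text
clock: 42.87
eef_pos: [513.5, 413.6, 25.9]
tcp_rot: [-3.141, -0.001, 0.108]
contact_force: [0.7, -0.7, -0.2]
opening: 0.234
grasp_force: 49.3
```

Request:
{"method": "play_rows", "body": {"dp": [[0,0,0.04],[0,0,0.08],[0,0,0.08]], "rot": [[0,0,0],[0,0,0],[0,0,0]]}}

```text
clock: 43.12
eef_pos: [513.0, 413.2, 22.1]
tcp_rot: [-3.141, -0.0, 0.107]
contact_force: [1.2, 0.5, -0.8]
opening: 0.232
grasp_force: 49.3
```

Request:
{"method": "play_rows", "body": {"dp": [[0,0,0.02],[0,0,0.03],[0,0,0.03]], "rot": [[0,0,0],[0,0,0],[0,0,0]]}}

```text
clock: 43.37
eef_pos: [513.1, 413.3, 21.9]
tcp_rot: [-3.141, -0.0, 0.107]
contact_force: [-2.1, -2.2, 11.0]
opening: 0.228
grasp_force: 50.9
```

Contact on the tray floor; release, rise and check.

Request:
{"method": "play_rows", "body": {"dp": [[0,0,0],[0,0,0],[0,0,0],[0,0,0]], "rot": [[0,0,0],[0,0,0],[0,0,0],[0,0,0]], "fingers": 0.55}}

```text
clock: 43.7
eef_pos: [512.9, 413.2, 20.6]
tcp_rot: [3.142, 0.0, 0.107]
contact_force: [-0.8, 0.2, -0.4]
opening: 0.549
grasp_force: 0.0
```

Request:
{"method": "play_rows", "body": {"dp": [[0,0,-0.3],[0,0,-1],[0,0,-2],[0,0,-3],[0,0,-4]], "rot": [[0,0,0],[0,0,0],[0,0,0],[0,0,0],[0,0,0]]}}

```text
clock: 44.12
eef_pos: [512.6, 412.9, 183.0]
tcp_rot: [3.141, 0.0, 0.107]
contact_force: [0.9, 0.9, -0.5]
opening: 0.555
grasp_force: 0.0
```

Request:
{"method": "play_rows", "body": {"dp": [[0,0,0],[0,0,0],[0,0,0],[0,0,0]], "rot": [[0,0,0],[0,0,0],[0,0,0],[0,0,0]]}}

```text
clock: 44.45
eef_pos: [512.1, 412.5, 179.5]
tcp_rot: [3.14, 0.002, 0.107]
contact_force: [-0.3, -0.3, -0.3]
opening: 0.554
grasp_force: 0.0
```

```bash
python3 - <<'E'
from pt import *
f,c,st=shot('wrist');print(st['eef_pos'])
f5,c5,_=pickle.load(open('pics/t5.pkl','rb'))
# compare stick-tray appearance with before (reproject): dark block top & shoe
for n,X in dict(block=(512,413,67),shoeF=(546,417,18),shoeB=(479,410,18),floorL=(512,436,5),floorR=(516,388,5)).items():
    u=w2p(c,X);v=w2p(c5,X);print(n,f['color'][int(u[1]),int(u[0])],f5['color'][int(v[1]),int(v[0])])
f,c,_=shot('side');s0=pickle.load(open('pics/side0.pkl','rb'))
for n,X in dict(cream=(468,172,23),gap=(468.4,194,23),purple=(468,216,23),tail=(468,146,15)).items():
    u=w2p(c,X);print(n,f['color'][int(round(u[1])),int(round(u[0]))])
fs,cs,_=shot('scene')
for y in range(144,244,4):
    u=w2p(cs,(468.6,y,23));print('s',y,fs['color'][int(round(u[1])),int(round(u[0]))].tolist())
d=np.abs(fs['color'].astype(int)-pickle.load(open('pics/scene0.pkl','rb'))['color']).max(2)>60
n,l,s,_=cv2.connectedComponentsWithStats(cv2.morphologyEx(d.astype(np.uint8),cv2.MORPH_OPEN,np.ones((3,3))))
print(s[1:][s[1:,4]>25])
E
```

```text
[512.13164555 412.54116796 179.46786939]
block [67 45 32] [67 43 33]
shoeF [181 142  99] [174 136  94]
shoeB [170 133  93] [82 60 44]
floorL [139  94  59] [139  95  60]
floorR [119  82  51] [118  82  52]
cream [182 174 142]
gap [109  95 100]
purple [88 65 99]
tail [209 171 116]
s 144 [233, 201, 152]
s 148 [223, 198, 153]
s 152 [232, 221, 183]
s 156 [232, 227, 193]
s 160 [232, 225, 192]
s 164 [226, 219, 186]
s 168 [223, 218, 181]
s 172 [224, 216, 181]
s 176 [224, 217, 182]
s 180 [225, 219, 184]
s 184 [224, 217, 181]
s 188 [224, 218, 181]
s 192 [215, 203, 173]
s 196 [141, 123, 130]
s 200 [109, 87, 115]
s 204 [109, 82, 113]
s 208 [109, 84, 117]
s 212 [114, 87, 123]
s 216 [113, 87, 123]
s 220 [111, 85, 121]
s 224 [106, 80, 114]
s 228 [106, 83, 109]
s 232 [119, 103, 118]
s 236 [148, 139, 142]
s 240 [192, 189, 187]
[[  400     0    20    52   433]
 [  499     0    81    34  2235]
 [  580     0    17    34   464]
 [  273    12    16    18   187]
 [  426    27    12     6    60]
 [  472    30     6    23    84]
 [  482    33    10    11    71]
 [  427    36    16    19   220]
 [  412    53    11    21   156]
 [  436    59    15    11   132]
 [  502    61    55    12   413]
 [  541    91    12    17   114]
 [  266   124   186    78  4873]
 [  412   130   128   241 12847]
 [  300   155    18    31   442]
 [  233   166    16     8   105]
 [  450   179     5     6    26]
 [  233   181    19    17   258]
 [  263   203    18    12   169]
 [  401   228    15     8    64]
 [  446   276    41    40   648]]
```

```bash
python3 -c "
from rig import r
print(r.sign_off())"
```

```text
the job is handed in; nothing more can be done
None
```

I handed the job in at about 45 s: the purple and cream tiles sit in one tight row against the end stop, the jar is upright in its foil tray, the broken tile is in the tub, and the stick is back in its tray. Mid-run the cream tile was knocked to the board's edge, and I nudged it back into the lane with the stick's shoe before pushing.

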